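# Charge a bench finisher with gold blanks and stir them into the beads

### The arm

A 6-joint arm with a two-finger parallel gripper is mounted at the origin on the work surface. World frame = base frame: x ahead of the robot, y to its left, z up, the work surface at z = 0. Lengths are in m, angles in rad, forces in N, time in s.
With the tool pointing down it reaches from about 0.375 to 0.925 m from the base axis. Payload 5.7 kg.
Tool frame: the origin (TCP) lies at the very end of the fingers, on their centre line; the grasp point (between the pads) lies 19 mm behind it (bot.tcp_to_grasp is the z of the grasp point in the tool frame, in m); z points along the fingers, y is the line along which they close (so a half turn about z gives the same grasp; the last joint's range is limited). The gripper opens to 85 mm and grips with 20 to 120 N. Pads are 22 mm wide; open, the fingers measure 114 mm over their backs; the gripper's body (76 mm by 85 mm) begins 54 mm behind the grasp point. The pads swing forward as they close: fully open they stand 13 mm farther back than shut.
Start: joints at [-1.443, 0.359, 1.51, -0, 1.272, -0.115], TCP at [0.144, -0.582, 0.231] pointing down, gripper open.
Joint ranges: [-2.97, 2.97], [-1.01, 2.36], [0.21, 2.38], [-0.96, 4.11], [0.2, 2.71], [-2.98, 2.98]. Speed limits (rad/s): [2.39, 2.39, 3.14, 3.14, 3.14, 3.14].

### API

Orientations are given as [roll, pitch, yaw] about the fixed x, y, z axes, in that order (R = Rz(yaw) Ry(pitch) Rx(roll)).
In Python, from plant import bot gives the robot as it stands. The module is installed in compiled form; this text tells all that it offers.
- The arm moves only by the tool jog_arm, never from a script. Its argument "rows" is one flat list of numbers, 7 for each row, row after row: the turn, a rotation vector about the world's x, y, z normalised to -1 to 1, where 1 is 30 degrees, then the shift along the world's x, y, z normalised to -1 to 1, where 1 is 200 mm, then the opening, from 0 (shut) to 1 (fully open). In form: [ax, ay, az, dx, dy, dz, jaw, ax, ay, az, dx, dy, dz, jaw, ...]. A call has 1 to 8 rows; each row is the pose to reach, as a shift and turn from the pose commanded when the call began; what a row does not reach only later rows make up. A row lasts 1/10 s, in which the tool goes at most 50 mm and 8.59 degrees, less where a joint would pass 70% of its speed; a pose out of reach is approached as far as the arm can. A call with a number of a shift or a turn outside -1 to 1 is refused whole. A call with a gripper value outside its range is refused whole. The fingers move at their own pace and stop on an object; "squeeze" is the grip in N (left out, the last holds). Time passes only in rows, so rows that repeat a pose let the fingers close. It gives the time, the measured TCP pose, the force, the opening and the grip force at its end, in the units of the state.
- bot.sense(): the state, without advancing time (a new reading comes with each control period).
- bot.capture(name): name is "scene" or "top" or "wrist"; returns the picture (420x560x3 uint8, blue, green, red); there is no depth.
- bot.camera_params(name): a dict with "K" (3x3 intrinsics, pixels), "dist_coeffs" ([k1, k2, p1, p2, k3] as OpenCV has them; the pictures are not rectified), "eye" and "orientation" of the camera in the world; the wrist camera has in their place "mount" (4x4, takes a point from camera to tool coordinates, whose origin is the TCP and whose axes are the flange's). Camera axes: x right, y down, z forward; pixel columns grow to the right and rows downward; lengths in m; the calibration is good to about 2 mm. A picture is of the moment at which its call begins: read the wrist's pose just before it. camera_params takes no time and is no camera call.
- bot.sign_off(): hands the job in; it is judged then, once.
The state is a dict: "t": time; "qpos": joint angles; "qvel": joint speeds; "joint_efforts": joint torques, N m; "tcp_pos": TCP position; "tool_rot": TCP orientation; "force": force on the tool from outside, world axes, zero at the start; "torque": the same for the moment, N m; "finger_gap": finger opening in m; "grasp_force": force on a finger pad.
Only numpy, scipy, OpenCV 4.12 (cv2) and the standard library are available. Lean on these libraries where they do the work, as an engineer would, in place of code of your own. Each camera call takes 0.05 s, during which the arm holds its last target. There are 200 camera calls.

### The job

Get the bench finisher going: push the red extraction standpipe fully home on its spigot, put all the gold blanks that lie on the bench into the cream bowl of beads, then take the rod from the blue jar and stir blanks and beads with its tip at least two full turns anticlockwise (seen from above), starting and finishing at the blue rim mark and passing yellow then red. Stand the rod back in the jar, foot down, and only then throw the green switch lever over to on. Keep the beads in the bowl and leave the steel die block and die puck where they are.

Things in the scene. Friction and masses are not known exactly. Their poses are not given: they have to be found in the camera images.
- bowl: Cream finishing bowl on a grey base, fixed to the bench. Origin under its centre, z up, x towards the blue mark. Inside: floor 30 mm above the bench, flat to 46 mm from the axis, rising to 42 mm at 80 mm, then a steep wall to 96 mm radius at the rim. Rim 92 mm above the bench, outer radius 100 mm, wall 4 mm. Eight beads lie in it.
- mark_blue (a point): Blue mark on the bowl's rim, 98 mm from the bowl's axis (at the rim, 92 mm up), in the direction of the bowl's +x
- mark_yellow (a point): Yellow mark on the rim, 120 degrees anticlockwise (seen from above) from the blue one
- mark_red (a point): Red mark on the rim, 240 degrees anticlockwise from the blue one
- rod: Stirring rod, 130 mm long: round wooden shaft 15 mm in diameter, tapering over the last 14 mm to a flat 10 mm foot, up to 75 mm, then a square orange plastic handle 20 x 20 mm from 75 to 130 mm, sides along x and y. Origin at the centre of the foot (the stirring tip), z along the rod towards the handle. 60 g. Starts upright in the jar.
- jar: Blue tool jar fixed to the bench, open at the top: inner radius 22 mm at the floor widening to 34 mm at the mouth, outer 38 mm at the rim, rim 60 mm above the bench, inner floor 6 mm. Origin under its centre.
- port: Dust extraction port fixed to the bench: grey foot plate 85 x 85 mm, 12 mm thick, with an upright aluminium spigot 35 mm in diameter whose top (tapered over the last 6 mm) is 42 mm above the bench. Origin under its centre, z up along the spigot.
- pipe: Red standpipe, a rigid plain tube with black slots: outer diameter 48 mm, bore about 40 mm, 95 mm long, open at both ends, 100 g. Origin at the centre of its lower end, z along the tube. Starts standing on the bench.
- switch_base: Grey switch box 70 x 50 x 25 mm, fixed to the bench. Origin under its centre; the lever's pivot lies 22 mm above it along y; the lever swings from leaning to the box's -x (off) to +x (on).
- switch (a joint): Angle of the switch lever: 0 = off (leaning 0.5 rad to the box's -x), 1.0 = on (leaning 0.5 rad to +x); it stays where it is left. Stem 10 mm thick, ending in a green ball 26 mm in diameter 80 mm from the pivot.
- blank0: Gold stamped blank, 25 g (between two and four of them are present): spindle shape along x: middle block 28 x 16 x 12 mm, from each end of which a round pin 10 mm thick runs out, 64 mm long in all. Origin at the centre of the underside. Starts flat on the bench; grip it across the 16 mm wide middle.
- blank1: Gold stamped blank, 25 g (between two and four of them are present): spindle shape along x: middle block 28 x 16 x 12 mm, from each end of which a round pin 10 mm thick runs out, 64 mm long in all. Origin at the centre of the underside. Starts flat on the bench; grip it across the 16 mm wide middle.
- blank2: Gold stamped blank, 25 g (between two and four of them are present): spindle shape along x: middle block 28 x 16 x 12 mm, from each end of which a round pin 10 mm thick runs out, 64 mm long in all. Origin at the centre of the underside. Starts flat on the bench; grip it across the 16 mm wide middle.
- blank3: Gold stamped blank, 25 g (between two and four of them are present): spindle shape along x: middle block 28 x 16 x 12 mm, from each end of which a round pin 10 mm thick runs out, 64 mm long in all. Origin at the centre of the underside. Starts flat on the bench; grip it across the 16 mm wide middle.
- bead0: Ceramic grinding bead, a ball 26 mm in diameter, 20 g, in the bowl; origin at its centre
- bead1: Ceramic grinding bead, a ball 26 mm in diameter, 20 g, in the bowl; origin at its centre
- bead2: Ceramic grinding bead, a ball 26 mm in diameter, 20 g, in the bowl; origin at its centre
- bead3: Ceramic grinding bead, a ball 26 mm in diameter, 20 g, in the bowl; origin at its centre
- bead4: Ceramic grinding bead, a ball 26 mm in diameter, 20 g, in the bowl; origin at its centre
- bead5: Ceramic grinding bead, a ball 26 mm in diameter, 20 g, in the bowl; origin at its centre
- bead6: Ceramic grinding bead, a ball 26 mm in diameter, 20 g, in the bowl; origin at its centre
- bead7: Ceramic grinding bead, a ball 26 mm in diameter, 20 g, in the bowl; origin at its centre
- die_block: Bystander: loose steel die block 40 x 80 x 40 mm; origin under its centre
- die_puck: Bystander: loose dark steel die, 60 mm in diameter, 40 mm high; origin under its centre

How it is judged:
On the way, in this order (a step that is already met when the one before it is completed fails the run):
1. The red standpipe is pushed fully home over the extraction spigot (lower end within 3 mm of the foot plate, upright) and let go (horizontal distance between pipe and port below 0.005 m and z of pipe in the frame of port below 0.015 m and angle between pipe's own z axis and vertical below 0.08 rad and contact force between the fingers and pipe below 0.1 N), for 0.2 s.
2. Every gold blank lies in the finishing bowl, let go (horizontal distance between each of blank0, blank1, blank2, blank3 and bowl below 0.085 m and z of blank0 in the frame of bowl between 0.02 and 0.085 m and z of blank1 in the frame of bowl between 0.02 and 0.085 m and z of blank2 in the frame of bowl between 0.02 and 0.085 m and z of blank3 in the frame of bowl between 0.02 and 0.085 m and contact force between the fingers and blank0 below 0.1 N and contact force between the fingers and blank1 below 0.1 N and contact force between the fingers and blank2 below 0.1 N and contact force between the fingers and blank3 below 0.1 N), for 0.2 s.
3. Start of the stirring: rod tip within 75 mm of the blue mark seen from above (about 25 mm off the bowl's centre), under 30 mm above the bowl's inner floor, a bead moving (horizontal distance between rod and mark_blue below 0.075 m and z of rod in the frame of bowl between 0.02 and 0.06 m and linear speed of any of bead0, bead1, bead2, bead3, bead4, bead5, bead6, bead7 above 0.01 m/s).
4. First turn, anticlockwise: rod tip within 75 mm of the yellow mark seen from above (about 25 mm off the bowl's centre), under 30 mm above the bowl's inner floor, a bead moving (horizontal distance between rod and mark_yellow below 0.075 m and z of rod in the frame of bowl between 0.02 and 0.06 m and linear speed of any of bead0, bead1, bead2, bead3, bead4, bead5, bead6, bead7 above 0.01 m/s).
5. First turn, anticlockwise: rod tip within 75 mm of the red mark seen from above (about 25 mm off the bowl's centre), under 30 mm above the bowl's inner floor, a bead moving (horizontal distance between rod and mark_red below 0.075 m and z of rod in the frame of bowl between 0.02 and 0.06 m and linear speed of any of bead0, bead1, bead2, bead3, bead4, bead5, bead6, bead7 above 0.01 m/s).
6. First turn, anticlockwise: rod tip within 75 mm of the blue mark seen from above (about 25 mm off the bowl's centre), under 30 mm above the bowl's inner floor, a bead moving (all of step 3).
7. Second turn, anticlockwise: rod tip within 75 mm of the yellow mark seen from above (about 25 mm off the bowl's centre), under 30 mm above the bowl's inner floor, a bead moving (all of step 4).
8. Second turn, anticlockwise: rod tip within 75 mm of the red mark seen from above (about 25 mm off the bowl's centre), under 30 mm above the bowl's inner floor, a bead moving (all of step 5).
9. Second turn, anticlockwise: rod tip within 75 mm of the blue mark seen from above (about 25 mm off the bowl's centre), under 30 mm above the bowl's inner floor, a bead moving (all of step 6).
10. The rod stands foot down in the blue jar, let go, with the switch still off (horizontal distance between rod and jar below 0.02 m and z of rod in the frame of jar below 0.02 m and angle between rod's own z axis and vertical below 0.8 rad and contact force between the fingers and rod below 0.1 N and value of joint switch below 0.4 rad), for 0.3 s.
At the end, for the whole second after the job is handed in: Standpipe upright, home within 3 mm of the foot plate; every blank and all eight beads in the bowl; rod in the jar, foot down within 14 mm of its floor, leaning under 0.8 rad; switch lever on (over 0.8 rad); all let go and at rest (horizontal distance between pipe and port below 0.005 m and z of pipe in the frame of port below 0.015 m and angle between pipe's own z axis and vertical below 0.08 rad and horizontal distance between each of blank0, blank1, blank2, blank3 and bowl below 0.085 m and z of blank0 in the frame of bowl between 0.02 and 0.085 m and z of blank1 in the frame of bowl between 0.02 and 0.085 m and z of blank2 in the frame of bowl between 0.02 and 0.085 m and z of blank3 in the frame of bowl between 0.02 and 0.085 m and horizontal distance between rod and jar below 0.02 m and z of rod in the frame of jar below 0.02 m and angle between rod's own z axis and vertical below 0.8 rad and value of joint switch above 0.8 rad and horizontal distance between each of bead0, bead1, bead2, bead3, bead4, bead5, bead6, bead7 and bowl below 0.095 m and z of each of bead0, bead1, bead2, bead3, bead4, bead5, bead6, bead7 in the frame of bowl below 0.1 m and linear speed of each of bead0, bead1, bead2, bead3, bead4, bead5, bead6, bead7, pipe, rod, blank0, blank1, blank2, blank3 below 0.05 m/s); the robot touches nothing.
It fails at once if a bead is spilled out of the bowl (horizontal distance between any of bead0, bead1, bead2, bead3, bead4, bead5, bead6, bead7 and bowl above 0.12 m).
It fails at once if the switch is thrown (joint over 0.6) while the rod is not standing in the jar (value of joint switch above 0.6 rad and not (horizontal distance between rod and jar below 0.02 m and z of rod in the frame of jar below 0.02 m and angle between rod's own z axis and vertical below 0.8 rad)).
It fails at once if a steel die is moved by more than 30 mm (distance of any of die_block, die_puck from where it was at the start of the episode above 0.03 m).
Of blank0, blank1, blank2, blank3 only 2 to 4 are there at a start; the rules pass over those that are not, and their reading is None.
At some moment in a run one of blank0, blank1, blank2, blank3 may be knocked a few centimetres aside while the robot is not near it.
Once in a run the grip may slacken for a moment while it holds something.
It also fails if it takes over 210 s, if anything falls off the work surface, if the arm or the gripper's body presses on something with over 40 N, if the wrist force passes 120 N, or if a joint passes its speed limit or range.

## Working session

There is one attempt and no reset: what is moved stays moved. The work goes in short steps, Python scripts to look and compute and a tool call to move; the robot and the scene stay as the last step left them, time stands still between calls to the robot, and variables do not carry over. Pictures are saved under pics/ and viewed, at most 14 in all, crops included, and the job is handed in when it is done.

Besides the shell and the picture viewer there is one more tool, called after "Call:" as a command line: name --argument value ..., lists and objects as JSON in quotes. jog_arm: Moves the arm, as the interface text tells. Its arguments: {"type":"object","properties":{"rows":{"type":"array"},"squeeze":{"type":"number"}},"required":["rows"]}

```bash
mkdir -p pics; cat > h.py <<'E'
import numpy as np, cv2
from plant import bot
from scipy.spatial.transform import Rotation as R
def pose(c):
    p=bot.camera_params(c); K=np.array(p["K"]); d=np.array(p["dist_coeffs"])
    if "mount" in p:
        s=bot.sense(); M=np.array(p["mount"]); T=np.eye(4); T[:3,:3]=rot(s["tool_rot"]); T[:3,3]=s["tcp_pos"]
        W=T@M; return K,d,W[:3,3],W[:3,:3]
    o=np.array(p["orientation"]); 
    return K,d,np.array(p["eye"]),rot(o)
def rot(o):
    o=np.array(o)
    return o if o.shape==(3,3) else R.from_euler("xyz",o).as_matrix()
def ray(cam,uv):
    K,d,e,Rm=cam; n=cv2.undistortPoints(np.array(uv,float).reshape(-1,1,2),K,d).reshape(-1,2)
    v=np.c_[n,np.ones(len(n))]@Rm.T; return e,v
def onz(cam,uv,z):
    e,v=ray(cam,uv); return e+v*((z-e[2])/v[:,2])[:,None]
def proj(cam,P):
    K,d,e,Rm=cam; q=(np.array(P,float).reshape(-1,3)-e)@Rm
    return cv2.projectPoints(q,np.zeros(3),np.zeros(3),K,d)[0].reshape(-1,2)
def shot(c,f=None):
    cam=pose(c); im=bot.capture(c)
    if f: cv2.imwrite("pics/"+f,im)
    return cam,im
E
python3 - <<'E'
from h import *
print(bot.sense()); 
for c in("scene","top","wrist"): print(c,bot.camera_params(c))
shot("top","top0.png");shot("scene","scene0.png")
E
```

```text
{'t': 0.0, 'qpos': array([-1.44313192e+00,  3.59519465e-01,  1.51142496e+00,  2.30747317e-05,
        1.27246942e+00, -1.15130644e-01]), 'qvel': array([ 1.67620236e-03,  4.17441552e-04,  7.05417803e-04, -2.01762123e-04,
       -4.73459771e-05,  1.27719397e-03]), 'joint_efforts': array([ 1.69753021e-03, -5.27628279e+01, -2.78624940e+01, -1.23695581e-04,
        1.30617528e-02,  1.84497111e-05]), 'tcp_pos': array([ 0.1441478 , -0.58174451,  0.2304478 ]), 'tool_rot': array([-3.13978605e+00, -2.31109460e-04,  2.42788043e-01]), 'force': array([ 0.45779913, -0.15116292, -0.28958792]), 'torque': array([ 0.01392896,  0.01386937, -0.06689711]), 'grasp_force': 0.0, 'finger_gap': 0.08526319080638366}
scene {'K': array([[407.68314098,   0.        , 279.57739018],
       [  0.        , 407.68314098, 203.58686138],
       [  0.        ,   0.        ,   1.        ]]), 'dist_coeffs': array([-0.05529108,  0.        ,  0.        ,  0.        ,  0.        ]), 'eye': array([ 1.24465154, -0.23575701,  0.64611629]), 'orientation': array([-2.23225395,  0.00469614,  1.26291107])}
top {'K': array([[485.20510
[... 248 characters left out ...]
372, 0.00770944, 1.06908687]), 'orientation': array([-2.90948522,  0.00376637, -1.65909202])}
wrist {'K': array([[343.5791167 ,   0.        , 284.58480359],
       [  0.        , 343.5791167 , 211.089579  ],
       [  0.        ,   0.        ,   1.        ]]), 'dist_coeffs': array([-0.05190321,  0.        ,  0.        ,  0.        ,  0.        ]), 'mount': array([[-1.77527856e-04, -9.58452202e-01, -2.85253123e-01,
         7.22764483e-02],
       [ 9.99999932e-01, -7.82577964e-05, -3.59405308e-04,
        -9.28467642e-04],
       [ 3.22149528e-04, -2.85253167e-01,  9.58452151e-01,
        -1.42642074e-01],
       [ 0.00000000e+00,  0.00000000e+00,  0.00000000e+00,
         1.00000000e+00]])}
```

View pics/top0.png

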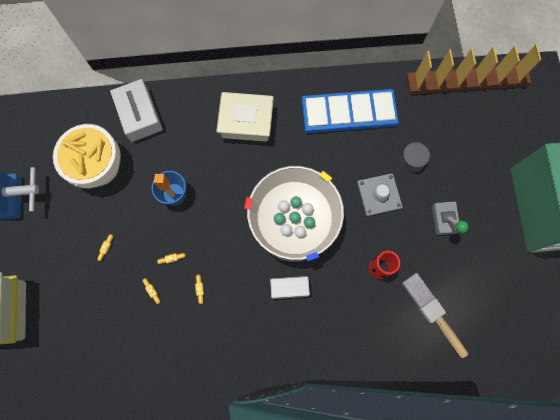

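View pics/scene0.png

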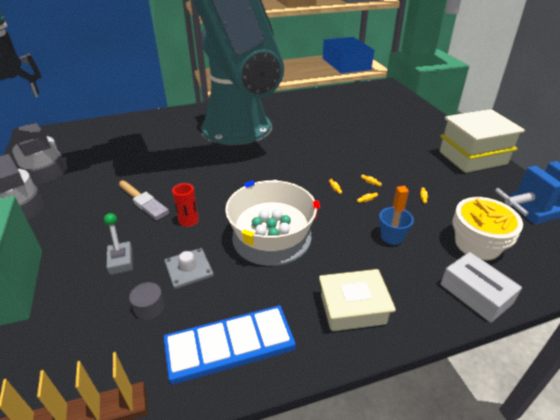

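The top view shows four blanks at about (105,248), (171,258), (151,291) and (199,289). The bowl is at (295,213), the jar at (169,187), the port at (380,193), the pipe at (385,264), the switch at (447,218) with its ball at (462,227), the die block at (290,288) and the puck at (416,157). The bowl of yellow pieces at (87,155) is clutter. Next I'll measure these.

```bash
cat > m.py <<'E'
from h import *
def blobs(im,lo,hi,amin,box=None):
    m=cv2.inRange(cv2.cvtColor(im,cv2.COLOR_BGR2HSV),lo,hi)
    if box: k=np.zeros_like(m); x0,y0,x1,y1=box; k[y0:y1,x0:x1]=255; m&=k
    cs=cv2.findContours(m,cv2.RETR_EXTERNAL,cv2.CHAIN_APPROX_NONE)[0]
    return [c.reshape(-1,2) for c in cs if cv2.contourArea(c)>=amin]
def blanks(cam,im,box=None,amin=30,z=0.006):
    out=[]
    for c in blobs(im,(12,100,110),(34,255,255),amin,box):
        m=np.zeros(im.shape[:2],np.uint8); cv2.drawContours(m,[c.reshape(-1,1,2)],-1,255,-1)
        v,u=np.nonzero(m); P=onz(cam,np.c_[u,v],z)[:,:2]
        mu=P.mean(0); w,V=np.linalg.eigh(np.cov((P-mu).T)); a=V[:,1]; q=(P-mu)@a
        out.append((c.mean(0).round(),mu+a*(q.max()+q.min())/2,np.degrees(np.arctan2(a[1],a[0]))%180,np.ptp(q)))
    return out
E
python3 - <<'E'
from m import *
np.set_printoptions(precision=4,suppress=True)
cam,im=shot("top"); cs,ims=shot("scene")
for b in blanks(cam,im,(90,225,225,320)): print("blank",b)
for n,lo,hi,box,z in [("mblue",(105,150,80),(130,255,255),(230,160,350,270),.092),("myel",(22,150,120),(35,255,255),(230,160,350,270),.092),("mred",(0,150,100),(8,255,255),(230,160,350,270),.092),
 ("green ball",(45,120,60),(85,255,255),(445,210,480,240),.09),("port",(90,10,60),(120,90,200),(350,165,410,225),.012),("orange",(5,150,120),(18,255,255),(140,160,200,210),.12),("jar",(95,120,60),(125,255,255),(140,160,200,220),.06),("pipe",(0,140,70),(8,255,255),(355,240,415,290),.095)]:
    for c in blobs(im,lo,hi,12,box):
        r=cv2.minEnclosingCircle(c); mr=cv2.minAreaRect(c); px=mr[0]
        print(n,len(c),np.array(px),onz(cam,[px],z),"circ",np.array(r[0]),r[1],onz(cam,[r[0]],z), mr[1:], onz(cam,cv2.boxPoints(mr),z)[:,:2].tolist() if n in("port",) else "")
cv2.imwrite("pics/top1.png",np.vstack([cv2.resize(im[150:300,340:480],None,fx=4,fy=4,interpolation=2)]))
cv2.imwrite("pics/top2.png",cv2.resize(im[150:310,80:230],None,fx=3.7,fy=3.7,interpolation=2))
E
```

```text
blank (array([151., 291.]), array([0.4388, 0.2816]), np.float64(29.589524138078104), np.float64(0.06368313397437342))
blank (array([199., 289.]), array([0.4343, 0.1762]), np.float64(2.9547052575455552), np.float64(0.06395373546389396))
blank (array([171., 258.]), array([0.507 , 0.2346]), np.float64(99.90189537760472), np.float64(0.06351422354636392))
blank (array([105., 247.]), array([0.5442, 0.3825]), np.float64(152.5642405233674), np.float64(0.06382556676329257))
mblue 31 [311.95 256.35] [[ 0.4711 -0.0695  0.092 ]] circ [312.4375 257.7969] 6.804155349731445 [[ 0.4681 -0.0702  0.092 ]] ((5.692099571228027, 13.597792625427246), 71.56504821777344) 
myel 26 [325.1707 176.0366] [[ 0.638 -0.115  0.092]] circ [325.625 175.625] 5.876429557800293 [[ 0.6388 -0.116   0.092 ]] ((11.55685806274414, 6.0907769203186035), 38.65980529785156) 
mred 29 [247.8824 202.9706] [[0.594  0.0516 0.092 ]] circ [246.5    202.6818] 5.876588821411133 [[0.5949 0.0544 0.092 ]] ((6.063390731811523, 11.641709327697754), 14.03624439239502) 
green ball 33 [461.5 226.5] [[ 0.505  -0.3854  0.09  ]] circ [461.6765 226.32
[... 192 characters left out ...]
.012 ]] ((40.98851776123047, 40.98851776123047), 75.96376037597656) [[0.6524460684514539, -0.18886040737108983], [0.6681085350418301, -0.2830235786833905], [0.5729585439245092, -0.2918956256298836], [0.5582241854046963, -0.1994926431754693]]
orange 47 [159. 181.] [[0.6494 0.2287 0.12  ]] circ [159.     180.5714] 7.693190574645996 [[0.6503 0.2287 0.12  ]] ((14.0, 10.0), 90.0) 
jar 146 [168.  187.5] [[0.6526 0.2235 0.06  ]] circ [169.0814 188.1651] 18.21066665649414 [[0.6508 0.2212 0.06  ]] ((33.0, 34.0), 90.0) 
pipe 85 [384.2692 264.6538] [[ 0.4407 -0.2129  0.095 ]] circ [383.9109 264.2945] 16.34942626953125 [[ 0.4415 -0.2123  0.095 ]] ((24.12946128845215, 32.4499626159668), 56.3099365234375)
```

View pics/top1.png

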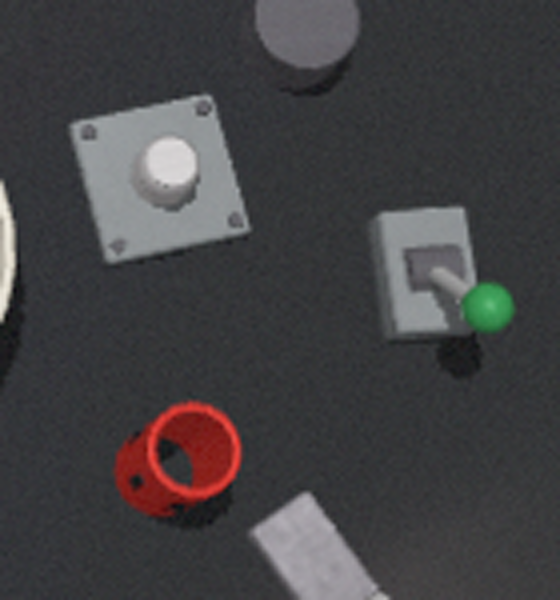

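View pics/top2.png

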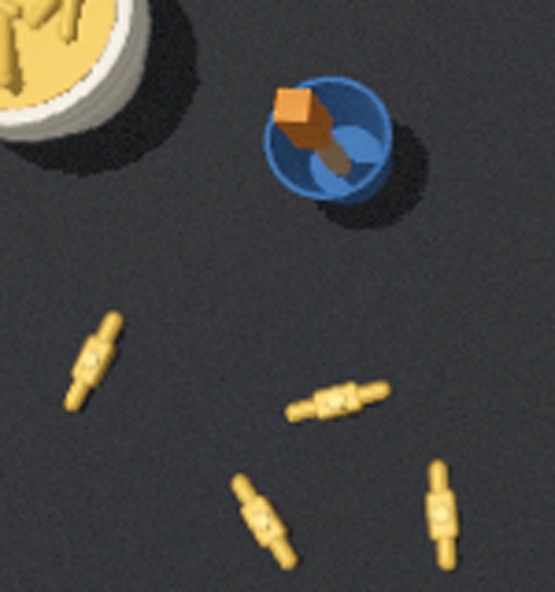

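The crop puts the pipe's top ring at pixel (388.4,262.4), the spigot top at (382.6,190.1) and the jar rim centre at (168.3,186.9). The rod leans, with its handle top at (159.2,178) and its foot near (172.3,194.2). The switch box's long side points towards the robot, and the ball leans the same way.

```bash
python3 - <<'E'
from m import *
np.set_printoptions(precision=4,suppress=True)
cam=pose("top"); cs,ims=shot("scene")
f=lambda x,y:((x+.5)/4-.5+340,(y+.5)/4-.5+150)
g=lambda x,y:((x+.5)/3.7-.5+80,(y+.5)/3.7-.5+150)
print("pipe",onz(cam,[f(195,451)],.095)); sp=onz(cam,[f(172,162)],.042);print("spig",sp)
pc=onz(cam,[f(71,124),f(211,96),f(249,231),f(107,263)],.012); print("plate",pc,pc.mean(0),np.linalg.norm(np.diff(pc,axis=0),axis=1))
bc=onz(cam,[f(382,213),f(465,207),f(478,335),f(396,338)],.025); print("box",bc,bc.mean(0),np.linalg.norm(np.diff(bc,axis=0),axis=1))
print("jar",onz(cam,[g(328,138)],.06),"handle top",onz(cam,[g(295,105)],.125),"foot",onz(cam,[g(343,168)],.01))
def tri(u1,u2):
    A=[];b=[]
    for c,u in((cam,u1),(cs,u2)):
        e,v=ray(c,[u]); v=v[0]/np.linalg.norm(v); P=np.eye(3)-np.outer(v,v); A.append(P);b.append(P@e)
    return np.linalg.lstsq(np.vstack(A),np.hstack(b),rcond=None)[:2]
for n,lo,hi,box,u1 in[("ball",(45,120,60),(85,255,255),(95,205,130,230),(461.6,226.4))]:
    for c in blobs(ims,lo,hi,8,box): r=cv2.minEnclosingCircle(c); print(n,r,tri(u1,r[0]))
for n,p in(("spig",np.r_[sp[0]]),("pipetop",onz(cam,[f(195,451)],.095)[0]),("jar",onz(cam,[g(328,138)],.06)[0]),("handle",onz(cam,[g(295,105)],.125)[0])): print(n,proj(cs,[p]))
cv2.imwrite("pics/sc1.png",cv2.resize(ims[170:290,95:225],None,fx=4.5,fy=4.5,interpolation=2)); cv2.imwrite("pics/sc2.png",cv2.resize(ims[170:260,320:440],None,fx=5,fy=5,interpolation=2))
E
```

```text
pipe [[ 0.4445 -0.2218  0.095 ]]
spig [[ 0.6099 -0.2439  0.042 ]]
plate [[ 0.6452 -0.1969  0.012 ]
 [ 0.6547 -0.2791  0.012 ]
 [ 0.574  -0.2891  0.012 ]
 [ 0.5628 -0.2068  0.012 ]] [ 0.6092 -0.243   0.012 ] [0.0827 0.0814 0.083 ]
box [[ 0.5747 -0.3614  0.025 ]
 [ 0.574  -0.4088  0.025 ]
 [ 0.5013 -0.4035  0.025 ]
 [ 0.5038 -0.3577  0.025 ]] [ 0.5384 -0.3829  0.025 ] [0.0474 0.0729 0.0459]
jar [[0.6538 0.2229 0.06  ]] handle top [[0.6541 0.2266 0.125 ]] foot [[0.6494 0.225  0.01  ]]
ball ((110.0, 218.5), 6.500100135803223) (array([ 0.5046, -0.3836,  0.0935]), array([0.]))
spig [[184.9805 255.0632]]
pipetop [[182.0641 188.4196]]
jar [[395.4359 217.0462]]
handle [[402.146  193.5942]]
```

View pics/sc1.png

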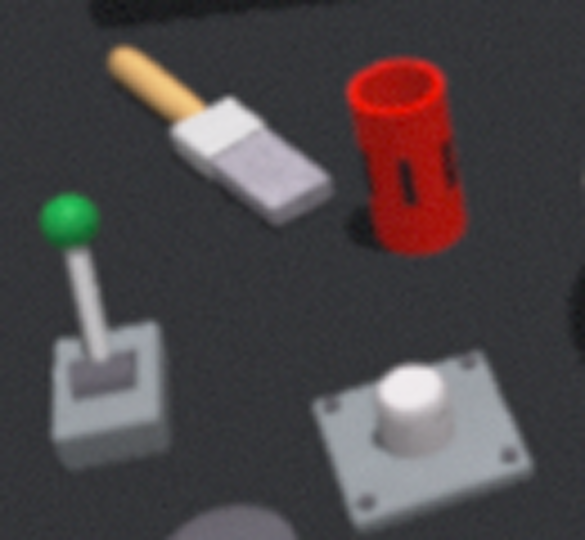

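View pics/sc2.png

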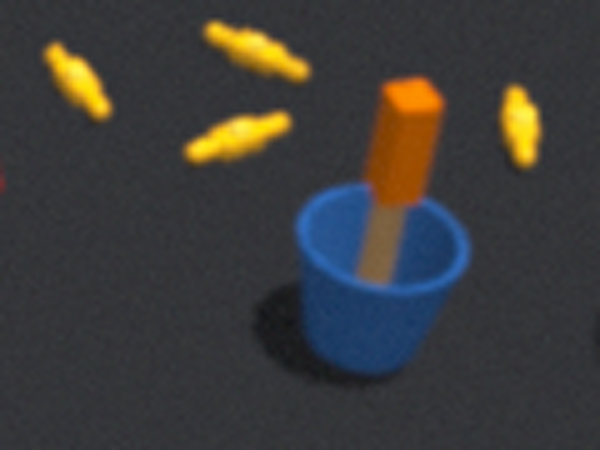

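Call:
jog_arm --rows '[0,0,0,1,1,0.1,1,0,0,0,1,1,0.1,1,0,0,0,1,1,0.1,1,0,0,0,1,1,0.1,1,0,0,0,1,1,0.1,1,0,0,0,1,1,0.1,1,0,0,0,1,1,0.1,1]'

```text
t: 0.95
tcp_pos: [0.3467, -0.3792, 0.2516]
tool_rot: [-3.141, -0.002, 0.247]
force: [-0.6, 0.2, 0.8]
finger_gap: 0.0856
grasp_force: 0.0
```

Call:
jog_arm --rows '[0,0,0,0.9,0.74,0,1,0,0,0,0.9,0.74,0,1,0,0,0,0.9,0.74,0,1,0,0,0,0.9,0.74,0,1,0,0,0,0.9,0.74,0,1,0,0,0,0.9,0.74,0,1,0,0,0,0.9,0.74,0,1,0,0,0,0.9,0.74,0,1]'

```text
t: 1.75
tcp_pos: [0.5232, -0.2354, 0.251]
tool_rot: [-3.141, 0.001, 0.242]
force: [-0.6, 0.1, 1.2]
finger_gap: 0.0853
grasp_force: 0.0
```

```bash
python3 - <<'E'
from m import *
cam,im=shot("wrist","w0.png"); s=bot.sense(); print(s["tcp_pos"],s["tool_rot"],s["t"])
for n,p in(("spig",[.6099,-.2439,.042]),("pipetop",[.4445,-.2218,.095])): print(n,proj(cam,[p]))
E
```

```text
[ 0.52315063 -0.23549583  0.25112019] [-3.14150771e+00  8.03540452e-04  2.41325475e-01] 1.8
spig [[315.35207496  98.70392968]]
pipetop [[252.18046451 267.62507231]]
```

View pics/w0.png

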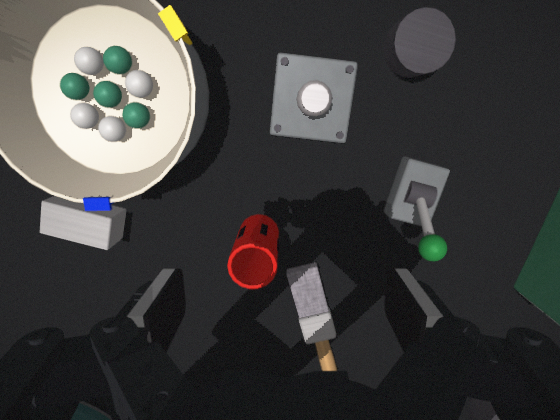

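The wrist view shows the pipe ring at about (253,265), the spigot top at about (315,97) and the lever ball at (433,248). All of these agree with the projections to within about 3 px.

```bash
python3 - <<'E'
from m import *
np.set_printoptions(precision=4,suppress=True)
cam=pose("wrist"); im=cv2.imread("pics/w0.png")
for c in blobs(im,(0,0,185),(179,60,255),80,(290,75,340,120)):
    e=cv2.fitEllipse(c); print("spig",e,onz(cam,[e[0]],.042))
for c in blobs(im,(0,120,150),(10,255,255),60,(220,205,290,295)):
    print(len(c),c.min(0),c.max(0)); d=c[c[:,1]>262]; e=cv2.fitEllipse(d); print("low",e,onz(cam,[e[0]],.095)); r=cv2.minEnclosingCircle(d);print(r)
E
```

```text
spig ((314.6844177246094, 97.50043487548828), (26.916933059692383, 27.85991859436035), 14.925235748291016) [[ 0.6108 -0.2431  0.042 ]]
229 [227 243] [276 288]
low ((251.73121643066406, 264.37249755859375), (44.52347183227539, 46.07508087158203), 67.23750305175781) [[ 0.4477 -0.2207  0.095 ]]
((251.56121826171875, 265.5), 24.566417694091797)
```

Call:
jog_arm --rows '[0,0,0,-0.385,0.07,-0.3,1,0,0,0,-0.385,0.07,-0.3,1,0,0,0,-0.385,0.07,-0.3,1,0,0,0,-0.385,0.07,-0.7,1,0,0,0,-0.385,0.07,-0.7,1,0,0,0,-0.385,0.07,-0.955,1,0,0,0,-0.385,0.07,-0.955,1,0,0,0,-0.385,0.07,-0.955,1]'

```text
t: 2.6
tcp_pos: [0.446, -0.2206, 0.0602]
tool_rot: [-3.139, 0.002, 0.241]
force: [0.3, -0.5, -0.2]
finger_gap: 0.0856
grasp_force: 0.0
```

Call:
jog_arm --rows '[0,0,0,0,0,0,0.2,0,0,0,0,0,0,0.2,0,0,0,0,0,0,0.2,0,0,0,0,0,0,0.2,0,0,0,0,0,0,0.2,0,0,0,0,0,0,0.2,0,0,0,0,0,0,0.2,0,0,0,0,0,0,0.2]' --squeeze 50

```text
t: 3.4
tcp_pos: [0.4487, -0.2214, 0.0627]
tool_rot: [3.138, -0.003, 0.243]
force: [-1.7, -0.9, 10.6]
finger_gap: 0.0467
grasp_force: 49.7
```

```bash
python3 - <<'E'
from m import *
cam,im=shot("wrist","w1.png"); s=bot.sense(); print(s)
E
```

```text
{'t': 3.45, 'qpos': array([-5.96368482e-01,  4.43300621e-01,  1.90091452e+00, -1.99365190e-04,
        7.93131557e-01,  7.31275008e-01]), 'qvel': array([-1.33880707e-04,  1.55018308e-03,  2.96929330e-04,  1.30497744e-04,
        6.17259588e-04, -6.92916628e-05]), 'joint_efforts': array([  0.21684742, -42.44059324, -15.44313669,   0.16198026,
        -0.54102039,   0.07722423]), 'tcp_pos': array([ 0.4486912 , -0.22136915,  0.06264619]), 'tool_rot': array([ 3.13833703e+00, -2.72933776e-03,  2.43296856e-01]), 'force': array([-1.34728783,  0.34988295, 10.70395173]), 'torque': array([0.12661018, 0.31668323, 0.09756991]), 'grasp_force': 49.663027971982956, 'finger_gap': 0.04696925926921337}
```

View pics/w1.png

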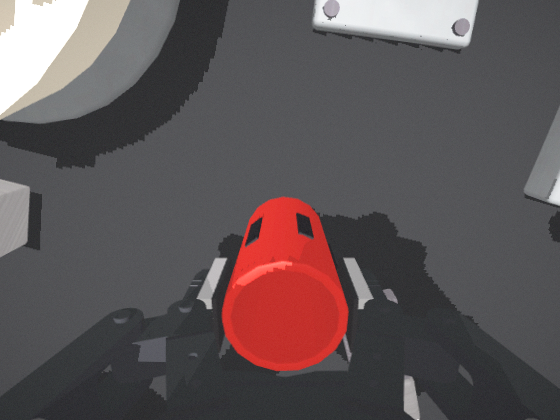

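The pipe is gripped with its ring centred at about column 285. I'll work out its offset along the tool's x axis.

```bash
python3 - <<'E'
from m import *
np.set_printoptions(precision=4,suppress=True)
cam=pose("wrist"); im=cv2.imread("pics/w1.png"); s=bot.sense()
c=max(blobs(im,(0,120,100),(10,255,255),500),key=len); d=c[c[:,1]>300]
for sel in (c[c[:,1]>285],c[c[:,1]>300],c[c[:,1]>315]):
    e=cv2.fitEllipse(sel); P=onz(cam,[e[0]],.095); print(e,P,P[0,:2]-s["tcp_pos"][:2])
# bottom row & width in metric
b=onz(cam,[[285,c[:,1].max()],[c[:,0].min(),317],[c[:,0].max(),317]],.095);print(b)
y=c[:,1].max(); print(y)
E
```

```text
((284.59161376953125, 313.8254699707031), (113.12156677246094, 126.39944458007812), 89.78862762451172) [[ 0.4482 -0.2204  0.095 ]] [-0.0005  0.001 ]
((284.76690673828125, 315.0671081542969), (110.37784576416016, 126.10475158691406), 88.45488739013672) [[ 0.4477 -0.2206  0.095 ]] [-0.001   0.0008]
((284.6592102050781, 316.444580078125), (107.50527954101562, 125.3224868774414), 89.1772689819336) [[ 0.4471 -0.2207  0.095 ]] [-0.0016  0.0007]
[[ 0.4234 -0.2267  0.095 ]
 [ 0.4412 -0.1982  0.095 ]
 [ 0.4524 -0.2436  0.095 ]]
370
```

Call:
jog_arm --rows '[0,0,0,0,0,0.2,0.2,0,0,0,0,0,0.35,0.2,0,0,0,0.4,-0.05,0.35,0.2,0,0,0,0.6,-0.08,0.35,0.2,0,0,0,0.828,-0.116,0.35,0.2,0,0,0,0.828,-0.116,0.35,0.2,0,0,0,0.828,-0.116,0.35,0.2,0,0,0,0.828,-0.116,0.35,0.2]'

```text
t: 4.25
tcp_pos: [0.6121, -0.2432, 0.1306]
tool_rot: [-3.141, 0.001, 0.243]
force: [-0.3, 0.1, -1.6]
finger_gap: 0.0466
grasp_force: 52.1
```

```bash
python3 - <<'E'
from m import *
np.set_printoptions(precision=4,suppress=True)
s=bot.sense(); cam,im=shot("wrist","w2.png"); print(s["tcp_pos"],s["tool_rot"],s["finger_gap"],s["force"],s["grasp_force"])
zt=s["tcp_pos"][2]+.095-.0626
c=max(blobs(im,(0,120,100),(10,255,255),500),key=len)
for k in(285,300,315):
    e=cv2.fitEllipse(c[c[:,1]>k]); P=onz(cam,[e[0]],zt); print(e,P,P[0,:2]-s["tcp_pos"][:2])
E
```

```text
[ 0.6121 -0.2432  0.1306] [-3.1412  0.0007  0.2433] 0.0466430734362267 [-0.2641  0.0539 -1.6333] 52.07178622484207
((284.66876220703125, 313.8749084472656), (111.6189193725586, 124.60972595214844), 89.68710327148438) [[ 0.6118 -0.2423  0.163 ]] [-0.0003  0.0009]
((284.81060791015625, 315.2762145996094), (108.53364562988281, 124.25962829589844), 88.65242004394531) [[ 0.6112 -0.2425  0.163 ]] [-0.0009  0.0007]
((284.76422119140625, 316.38787841796875), (106.2073974609375, 123.6473617553711), 88.99927520751953) [[ 0.6107 -0.2426  0.163 ]] [-0.0014  0.0006]
```

View pics/w2.png

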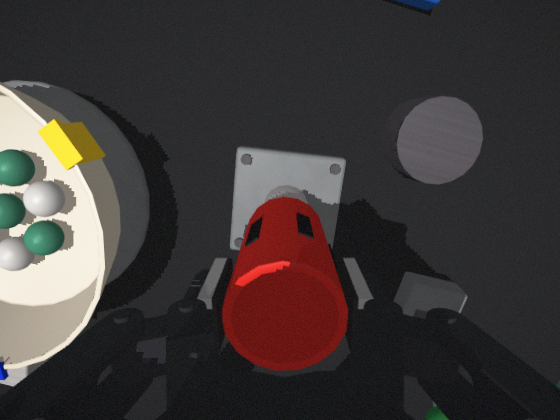

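```bash
python3 - <<'E'
from m import *
cam=pose("wrist"); im=cv2.imread("pics/w2.png")
a=np.linspace(0,6.28,9)
for P in([.6107,-.2433],[.6100,-.2439]): print(proj(cam,[[P[0],P[1],.042]]),proj(cam,[[P[0]+.0115*np.cos(t),P[1]+.0115*np.sin(t),.042] for t in a])[:, ].min(0),proj(cam,[[P[0]+.0175*np.cos(t),P[1]+.0175*np.sin(t),.036] for t in a]).round()[:, 0])
cv2.imwrite("pics/w2c.png",cv2.resize(im[140:260,225:345],None,fx=5,fy=5,interpolation=2))
E
```

```text
[[286.32634757 216.63667769]] [270.45694084 201.34512741] [292. 274. 263. 266. 281. 299. 310. 307. 292.]
[[286.91125032 217.74940228]] [271.05909547 202.48772824] [293. 274. 263. 266. 281. 299. 310. 308. 293.]
```

View pics/w2c.png

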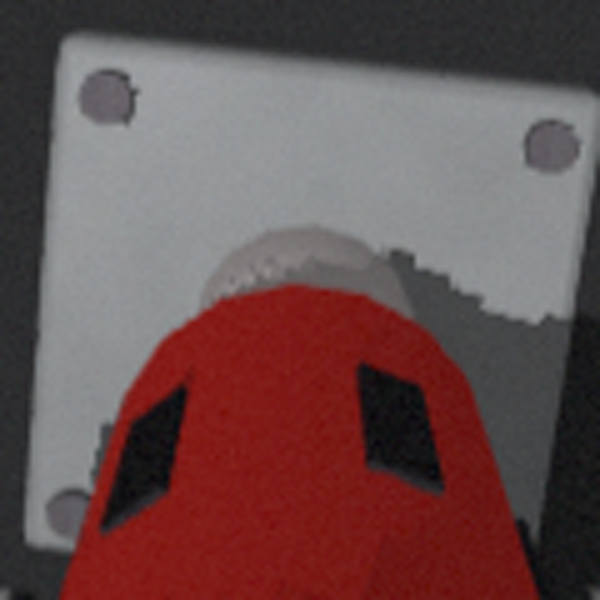

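Call:
jog_arm --rows '[0,0,0,-0.003,0,-0.1,0.2,0,0,0,-0.003,0,-0.13,0.2,0,0,0,-0.003,0,-0.15,0.2,0,0,0,-0.003,0,-0.17,0.2,0,0,0,-0.003,0,-0.17,0.2]'

```text
t: 4.8
tcp_pos: [0.6118, -0.2435, 0.0962]
tool_rot: [-3.141, 0.0, 0.243]
force: [0.1, -0.8, -1.3]
finger_gap: 0.0464
grasp_force: 52.1
```

Call:
jog_arm --rows '[0,0,0,0,0,-0.04,0.2,0,0,0,0,0,-0.08,0.2,0,0,0,0,0,-0.11,0.2,0,0,0,0,0,-0.12,0.2,0,0,0,0,0,-0.12,0.2]'

```text
t: 5.3
tcp_pos: [0.6123, -0.2435, 0.0747]
tool_rot: [3.141, -0.0, 0.243]
force: [-6.7, 1.8, 20.4]
finger_gap: 0.0466
grasp_force: 54.1
```

Call:
jog_arm --rows '[0,0,0,0,0,0,1,0,0,0,0,0,0,1,0,0,0,0,0,0,1,0,0,0,0,0,0,1,0,0,0,0,0,0.3,1,0,0,0,0,0,0.6,1,0,0,0,-0.1,0.2,0.9,1,0,0,0,-0.1,0.2,0.9,1]'

```text
t: 6.1
tcp_pos: [0.5925, -0.2035, 0.2546]
tool_rot: [3.141, -0.002, 0.242]
force: [1.1, -1.1, -0.7]
finger_gap: 0.0857
grasp_force: 0.0
```

```bash
python3 - <<'E'
from m import *
np.set_printoptions(precision=4,suppress=True)
s=bot.sense(); print(s["tcp_pos"],s["t"])
cs,im=shot("scene"); ct,it=shot("top")
c=max(blobs(im,(0,140,70),(10,255,255),60,(150,180,230,290)),key=len); print("scene red box",c.min(0),c.max(0))
for z in(.012,.015,.020): 
    a=np.linspace(0,6.28,40); q=proj(cs,[[.6105+.024*np.cos(t),-.2435+.024*np.sin(t),zz] for t in a for zz in(z,z+.095)]); print(z,q.min(0),q.max(0))
for b in blanks(ct,it,(90,225,225,320)): print("blank",b)
E
```

```text
[ 0.5925 -0.2035  0.2546] 6.1
scene red box [168 224] [197 272]
0.012 [168.1343 224.0906] [198.6553 273.6381]
0.015 [167.8701 222.9689] [198.4743 272.6555]
0.02 [167.4273 221.0882] [198.1709 271.0081]
blank (array([151., 291.]), array([0.4388, 0.2816]), np.float64(29.589524138078104), np.float64(0.06368313397437342))
blank (array([199., 289.]), array([0.4343, 0.1762]), np.float64(2.9547052575455552), np.float64(0.06395373546389396))
blank (array([171., 258.]), array([0.507 , 0.2347]), np.float64(99.87944176877244), np.float64(0.06351450551942528))
blank (array([105., 247.]), array([0.5442, 0.3825]), np.float64(152.29197852118494), np.float64(0.06382754377602239))
```

Call:
jog_arm --rows '[0,0,-0.363,-0.79,1,0,0.45,0,0,-0.363,-0.79,1,0,0.45,0,0,-0.363,-0.79,1,0,0.45,0,0,-0.363,-0.79,1,0,0.45,0,0,-0.363,-0.79,1,0,0.45,0,0,-0.363,-0.79,1,0,0.45,0,0,-0.363,-0.79,1,0,0.45]'

```text
t: 6.9
tcp_pos: [0.4334, -0.0029, 0.2518]
tool_rot: [3.142, 0.0, 0.055]
force: [0.7, 0.5, -0.3]
finger_gap: 0.0384
grasp_force: 0.0
```

Call:
jog_arm --rows '[0,0,0,0,0.9,-0.4,0.45,0,0,0,0,0.9,-0.4,0.45,0,0,0,0,0.9,-0.4,0.45,0,0,0,0,0.9,-0.4,0.45,0,0,0,0,0.9,-0.4,0.45,0,0,0,0,0.9,-0.4,0.45]'

```text
t: 7.5
tcp_pos: [0.4354, 0.1764, 0.1713]
tool_rot: [3.141, 0.001, 0.055]
force: [-0.0, -1.2, -0.6]
finger_gap: 0.0383
grasp_force: 0.0
```

```bash
cat > b.py <<'E'
from m import *
import sys
np.set_printoptions(precision=4,suppress=True)
s=bot.sense(); cam,im=shot("wrist",sys.argv[1] if len(sys.argv)>1 else None); print("t",s["t"],s["tcp_pos"],s["tool_rot"][2],s["finger_gap"])
for b in blanks(cam,im,amin=150):
    d=b[1]-s["tcp_pos"][:2]; print(b, "d/0.2",d/.2, "turn/30",((b[2]-np.degrees(s["tool_rot"][2])+90)%180-90)/30)
E
python3 b.py
```

```text
t 7.5 [0.4354 0.1764 0.1713] 0.05457253147770835 0.038252816785049736
(array([286., 192.]), array([0.4336, 0.176 ]), np.float64(3.2661422323899103), np.float64(0.06335080327880568)) d/0.2 [-0.0089 -0.0021] turn/30 0.004645550045746442
(array([171., 181.]), array([0.4381, 0.2818]), np.float64(29.769751970209768), np.float64(0.064102226251466)) d/0.2 [0.0137 0.527 ] turn/30 0.8880992079730751
(array([222., 107.]), array([0.5063, 0.2351]), np.float64(99.7865558006543), np.float64(0.06414212085211726)) d/0.2 [0.3543 0.2932] turn/30 -2.778007331012107
(array([51., 55.]), array([0.5431, 0.3828]), np.float64(151.12804484166827), np.float64(0.0641798866110653)) d/0.2 [0.5385 1.0319] turn/30 -1.0666243629783083
```

Call:
jog_arm --rows '[0,0,0,-0.008,-0.002,-0.4,0.45,0,0,0,-0.008,-0.002,-0.7,0.45,0,0,0,-0.008,-0.002,-0.83,0.45,0,0,0,-0.008,-0.002,-0.83,0.45,0,0,0,-0.008,-0.002,-0.83,0,0,0,0,-0.008,-0.002,-0.83,0,0,0,0,-0.008,-0.002,-0.83,0,0,0,0,-0.008,-0.002,-0.83,0]' --squeeze 50

```text
t: 8.35
tcp_pos: [0.4343, 0.176, 0.0078]
tool_rot: [-3.141, -0.003, 0.052]
force: [-0.4, 0.9, -0.2]
finger_gap: 0.0141
grasp_force: 49.9
```

Call:
jog_arm --rows '[0,0,0,0,0,0,0,0,0,0,0,0,0.25,0,0,0,0,0,-0.1,0.6,0,0,0,0,0.3,-0.5,0.8,0,0,0,0,0.5,-1,0.8,0,0,0,0,0.6,-1,0.8,0,0,0,0,0.6,-1,0.8,0,0,0,0,0.6,-1,0.8,0]'

```text
t: 9.15
tcp_pos: [0.5551, -0.0269, 0.1682]
tool_rot: [3.14, -0.004, 0.052]
force: [1.4, 0.4, -1.3]
finger_gap: 0.0141
grasp_force: 49.9
```

Call:
jog_arm --rows '[0,0,0,0.065,0.085,-0.2,0,0,0,0,0.065,0.085,-0.4,0,0,0,0,0.065,0.085,-0.48,0,0,0,0,0.065,0.085,-0.48,0.45,0,0,0,0.065,0.085,-0.48,0.45,0,0,0,0.065,0.085,-0.1,0.45,0,0,0,0.065,0.085,0.2,0.45,0,0,0,0.065,0.085,0.2,0.45]'

```text
t: 9.95
tcp_pos: [0.5674, -0.0071, 0.2116]
tool_rot: [3.14, -0.006, 0.053]
force: [0.7, 0.3, 0.6]
finger_gap: 0.0382
grasp_force: 0.0
```

```bash
python3 b.py w3.png
```

```text
t 9.95 [ 0.5674 -0.0071  0.2116] 0.053010085265363216 0.038240114067621615
(array([ 28., 282.]), array([0.4355, 0.2856]), np.float64(29.57368246554941), np.float64(0.06396968818120399)) d/0.2 [-0.6597  1.4633] turn/30 0.8845476102738488
(array([ 60., 228.]), array([0.5045, 0.2379]), np.float64(100.84723202126031), np.float64(0.06709365431506198)) d/0.2 [-0.3147  1.225 ] turn/30 -2.7396674045357883
(array([269., 194.]), array([0.5536, 0.0086]), np.float64(11.585227238573594), np.float64(0.06822208390349378)) d/0.2 [-0.0692  0.0785] turn/30 0.28493243604132157
(array([435., 122.]), array([ 0.6366, -0.1532]), np.float64(46.71800171721484), np.float64(0.035373835593734054)) d/0.2 [ 0.3462 -0.7305] turn/30 1.4560249186626966
```

View pics/w3.png

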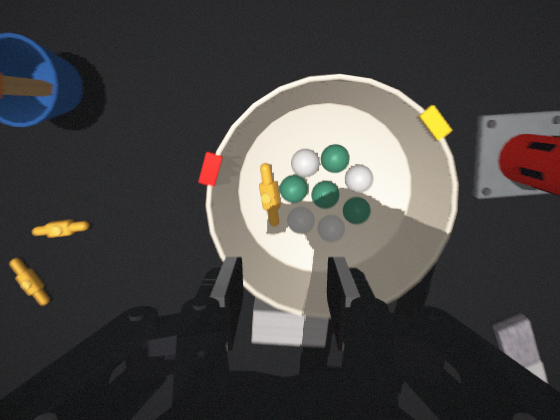

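The first blank is in the bowl, seen at about (269,194), with all eight beads present. Blank at 30° is next.

Call:
jog_arm --rows '[0,0,0.885,-0.645,1,0,0.45,0,0,0.885,-0.645,1,0,0.45,0,0,0.885,-0.645,1,0,0.45,0,0,0.885,-0.645,1,0,0.45,0,0,0.885,-0.645,1,0,0.45,0,0,0.885,-0.645,1,0,0.45,0,0,0.885,-0.645,1,0,0.45]'

```text
t: 10.7
tcp_pos: [0.437, 0.1938, 0.2079]
tool_rot: [3.14, -0.003, 0.519]
force: [0.6, 0.0, 0.6]
finger_gap: 0.039
grasp_force: 0.0
```

Call:
jog_arm --rows '[0,0,0,0,0.444,-0.4,0.45,0,0,0,0,0.444,-0.4,0.45,0,0,0,0,0.444,-0.4,0.45,0,0,0,0,0.444,-0.4,0.45]'

```text
t: 11.1
tcp_pos: [0.4367, 0.2819, 0.1249]
tool_rot: [-3.142, 0.002, 0.517]
force: [0.1, -0.1, 0.2]
finger_gap: 0.0385
grasp_force: 0.0
```

```bash
python3 b.py
```

```text
t 11.1 [0.4367 0.2819 0.1249] 0.517272957820073 0.03853686621632335
(array([288., 202.]), array([0.4381, 0.281 ]), np.float64(30.25014920342707), np.float64(0.0638418478857191)) d/0.2 [ 0.0073 -0.0042] turn/30 0.020419728802941486
(array([384., 157.]), array([0.5061, 0.2347]), np.float64(99.4690318484016), np.float64(0.06477311419066112)) d/0.2 [ 0.3471 -0.2358] turn/30 2.3277158169687584
(array([224.,  16.]), array([0.5333, 0.3838]), np.float64(139.36294374122704), np.float64(0.04645280589353473)) d/0.2 [0.4833 0.5097] turn/30 -2.3424871199370596
```

Call:
jog_arm --rows '[0,0,0.02,0.007,-0.004,-0.35,0.45,0,0,0.02,0.007,-0.004,-0.55,0.45,0,0,0.02,0.007,-0.004,-0.6,0.45,0,0,0.02,0.007,-0.004,-0.6,0.45,0,0,0.02,0.007,-0.004,-0.6,0,0,0,0.02,0.007,-0.004,-0.6,0,0,0,0.02,0.007,-0.004,-0.6,0,0,0,0.02,0.007,-0.004,-0.6,0]'

```text
t: 11.95
tcp_pos: [0.44, 0.2813, 0.0084]
tool_rot: [3.141, -0.004, 0.527]
force: [1.0, -3.2, 8.5]
finger_gap: 0.0136
grasp_force: 49.8
```

Call:
jog_arm --rows '[0,0,0,0,0,0,0,0,0,0,0,0,0.25,0,0,0,0.2,0.1,-0.1,0.5,0,0,0,0.5,0.3,-0.4,0.8,0,0,0,0.8,0.5,-0.8,0.8,0,0,0,1,0.65,-1,0.8,0,0,0,1,0.65,-1,0.8,0,0,0,1,0.65,-1,0.8,0]'

```text
t: 12.75
tcp_pos: [0.5703, 0.0784, 0.1686]
tool_rot: [3.138, -0.002, 1.049]
force: [0.1, 0.2, -1.5]
finger_gap: 0.0135
grasp_force: 48.9
```

Call:
jog_arm --rows '[0,0,0,0.035,-0.4,0,0,0,0,0,0.035,-0.78,0,0,0,0,0,0.035,-0.78,-0.1,0,0,0,0,0.035,-0.78,-0.3,0,0,0,0,0.035,-0.78,-0.47,0,0,0,0,0.035,-0.78,-0.47,0,0,0,0,0.035,-0.78,-0.47,0.45,0,0,0,0.035,-0.78,-0.47,0.45]'

```text
t: 13.55
tcp_pos: [0.5767, -0.0749, 0.0746]
tool_rot: [3.138, -0.001, 1.051]
force: [-0.2, -0.9, 0.9]
finger_gap: 0.0382
grasp_force: 0.0
```

Call:
jog_arm --rows '[0,0,0,0,0,0.25,0.45,0,0,0.2,0,0,0.5,0.45,0,0,0.5,-0.1,0.3,0.6,0.45,0,0,0.8,-0.2,0.6,0.6,0.45,0,0,1,-0.35,0.8,0.6,0.45,0,0,1,-0.35,1,0.6,0.45,0,0,1,-0.35,1,0.6,0.45]'

```text
t: 14.25
tcp_pos: [0.5039, 0.1294, 0.1951]
tool_rot: [3.138, -0.002, 1.578]
force: [0.3, -0.5, -0.9]
finger_gap: 0.0382
grasp_force: 0.0
```

Call:
jog_arm --rows '[0,0,0.31,0,0.55,-0.35,0.45,0,0,0.31,0,0.55,-0.35,0.45,0,0,0.31,0,0.55,-0.35,0.45,0,0,0.31,0,0.55,-0.35,0.45,0,0,0.31,0,0.55,-0.35,0.45]'

```text
t: 14.75
tcp_pos: [0.5055, 0.236, 0.1238]
tool_rot: [3.139, 0.0, 1.739]
force: [0.4, 0.6, 0.4]
finger_gap: 0.0381
grasp_force: 0.0
```

```bash
python3 b.py
```

```text
t 14.75 [0.5055 0.236  0.1238] 1.7386447816679262 0.03811831463058435
(array([520., 300.]), array([0.7294, 0.1835]), np.float64(148.23072990063338), np.float64(0.15906779685609745)) d/0.2 [ 1.1197 -0.2625] turn/30 1.6204573946205576
(array([285., 207.]), array([0.5061, 0.2348]), np.float64(99.23666161863373), np.float64(0.06475453929121835)) d/0.2 [ 0.003  -0.0058] turn/30 -0.012678214779430637
(array([379.,  20.]), array([0.5473, 0.3771]), np.float64(161.33183601705034), np.float64(0.05264411027622835)) d/0.2 [0.2091 0.7057] turn/30 2.057160931834456
```

Call:
jog_arm --rows '[0,0,-0.01,0.003,-0.006,-0.35,0.45,0,0,-0.01,0.003,-0.006,-0.55,0.45,0,0,-0.01,0.003,-0.006,-0.595,0.45,0,0,-0.01,0.003,-0.006,-0.595,0.45,0,0,-0.01,0.003,-0.006,-0.595,0,0,0,-0.01,0.003,-0.006,-0.595,0,0,0,-0.01,0.003,-0.006,-0.595,0,0,0,-0.01,0.003,-0.006,-0.595,0]'

```text
t: 15.6
tcp_pos: [0.5076, 0.234, 0.0055]
tool_rot: [3.137, -0.0, 1.731]
force: [-0.7, -1.7, 8.4]
finger_gap: 0.0137
grasp_force: 49.7
```

Call:
jog_arm --rows '[0,0,0,0,0,0,0,0,0,0,0,0,0.25,0,0,0,0.2,0.1,-0.1,0.5,0,0,0,0.5,0.2,-0.4,0.8,0,0,0,0.8,0.3,-0.8,0.8,0,0,0,1,0.445,-1,0.8,0,0,0,1,0.445,-1,0.8,0,0,0,1,0.445,-1,0.8,0]'

```text
t: 16.4
tcp_pos: [0.5977, 0.0297, 0.1659]
tool_rot: [3.138, 0.005, 2.252]
force: [0.4, 0.6, -0.4]
finger_gap: 0.014
grasp_force: 49.0
```

Call:
jog_arm --rows '[0,0,0,0,-0.325,0,0,0,0,0,0,-0.325,0,0,0,0,0,0,-0.325,-0.2,0,0,0,0,0,-0.325,-0.4,0,0,0,0,0,-0.325,-0.46,0,0,0,0,0,-0.325,-0.46,0,0,0,0,0,-0.325,-0.46,0.45,0,0,0,0,-0.325,-0.46,0.45]'

```text
t: 17.2
tcp_pos: [0.5963, -0.031, 0.0733]
tool_rot: [3.139, 0.003, 2.255]
force: [1.3, -0.2, 0.4]
finger_gap: 0.0382
grasp_force: 0.0
```

Call:
jog_arm --rows '[0,0,0,0,0,0.25,0.45,0,0,0,0,0,0.5,0.45,0,0,0.3,0,0.25,0.6,0.45,0,0,0.5,-0.1,0.5,0.6,0.45,0,0,0.75,-0.2,0.75,0.6,0.45,0,0,0.75,-0.265,1,0.6,0.45,0,0,0.75,-0.265,1,0.6,0.45]'

```text
t: 17.9
tcp_pos: [0.5404, 0.1733, 0.1934]
tool_rot: [3.139, 0.001, 2.651]
force: [0.4, -0.9, 0.2]
finger_gap: 0.0382
grasp_force: 0.0
```

Call:
jog_arm --rows '[0,0,0,0,1,0,0.45,0,0,0,0,1,-0.2,0.45,0,0,0,0,1,-0.3,0.45,0,0,0,0,1,-0.35,0.45,0,0,0,0,1,-0.35,0.45,0,0,0,0,1,-0.35,0.45]'

```text
t: 18.5
tcp_pos: [0.5412, 0.3702, 0.1205]
tool_rot: [-3.141, -0.0, 2.65]
force: [-0.7, -0.5, 0.7]
finger_gap: 0.0385
grasp_force: 0.0
```

```bash
python3 b.py
```

```text
t 18.5 [0.5412 0.3702 0.1205] 2.649711499887567 0.03848807311669582
(array([418., 410.]), array([0.7865, 0.3912]), np.float64(28.627617300916256), np.float64(0.0417596259564693)) d/0.2 [1.2267 0.1051] turn/30 1.8936777143359858
(array([299., 201.]), array([0.5434, 0.3821]), np.float64(151.7043765091884), np.float64(0.06494888982963509)) d/0.2 [0.011  0.0597] turn/30 -0.003763645388276397
```

Call:
jog_arm --rows '[0,0,0,0.011,0.059,-0.35,0.45,0,0,0,0.011,0.059,-0.55,0.45,0,0,0,0.011,0.059,-0.58,0.45,0,0,0,0.011,0.059,-0.58,0.45,0,0,0,0.011,0.059,-0.58,0,0,0,0,0.011,0.059,-0.58,0,0,0,0,0.011,0.059,-0.58,0,0,0,0,0.011,0.059,-0.58,0]'

```text
t: 19.35
tcp_pos: [0.546, 0.3812, 0.0083]
tool_rot: [3.138, 0.003, 2.647]
force: [1.6, -2.6, 7.1]
finger_gap: 0.0134
grasp_force: 49.7
```

Call:
jog_arm --rows '[0,0,0,0,0,0,0,0,0,0,0,0,0.25,0,0,0,0,0,0,0.5,0,0,0,0,0,-0.2,0.8,0,0,0,0,0,-0.5,0.8,0,0,0,0,0,-0.8,0.8,0,0,0,0,0,-1,0.8,0,0,0,0,0,-1,0.8,0]'

```text
t: 20.15
tcp_pos: [0.5439, 0.1773, 0.1672]
tool_rot: [3.141, 0.002, 2.646]
force: [-0.3, -0.5, -1.0]
finger_gap: 0.0136
grasp_force: 48.9
```

Call:
jog_arm --rows '[0,0,0,0,-0.25,0,0,0,0,0,0,-0.5,0,0,0,0,0,0,-0.75,0,0,0,0,0,0,-1,0,0,0,0,0,0,-1,0,0,0,0,0,0,-1,0,0]'

```text
t: 20.75
tcp_pos: [0.5442, -0.0206, 0.1664]
tool_rot: [3.141, 0.002, 2.644]
force: [1.0, 0.6, 0.1]
finger_gap: 0.0136
grasp_force: 49.0
```

```bash
python3 b.py w4.png; python3 - <<'E'
from m import *
s=bot.sense(); print(s["tcp_pos"],s["finger_gap"],s["grasp_force"])
E
```

```text
t 20.75 [ 0.5442 -0.0206  0.1664] 2.643942882895581 0.013647676443907074
(array([224., 274.]), array([ 0.5869, -0.1116]), np.float64(94.77777650967555), np.float64(0.06571679228308472)) d/0.2 [ 0.2136 -0.4551] turn/30 -1.8902997317964296
(array([289., 261.]), array([ 0.6108, -0.0537]), np.float64(148.93514960881268), np.float64(0.13609610320124943)) d/0.2 [ 0.3332 -0.1656] turn/30 -0.08505396182519197
(array([324., 203.]), array([0.5708, 0.0072]), np.float64(10.637482332959706), np.float64(0.07173255900231706)) d/0.2 [0.1327 0.1388] turn/30 1.3050237956463755
[ 0.54407417 -0.01935809  0.16621609] 0.013260805175511809 48.99040460586548
```

View pics/w4.png

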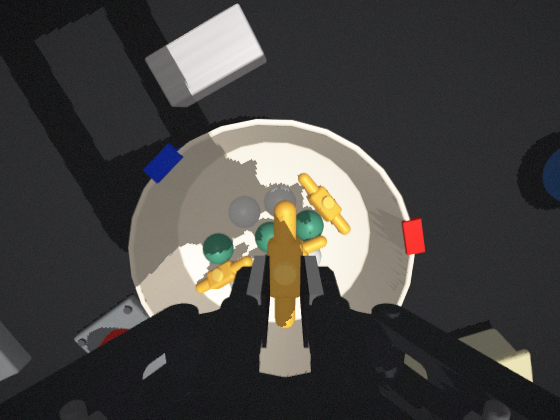

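Three blanks are lying among the beads, seen at about (224,274), (325,203) and (315,243), and the fourth is in the fingers. I'll drop it on the blue side.

Call:
jog_arm --rows '[0,0,0,-0.045,-0.175,0,0,0,0,0,-0.045,-0.175,-0.2,0,0,0,0,-0.045,-0.175,-0.4,0,0,0,0,-0.045,-0.175,-0.46,0,0,0,0,-0.045,-0.175,-0.46,0.45,0,0,0,-0.045,-0.175,-0.46,0.45,0,0,0,-0.045,-0.175,-0.1,0.45,0,0,0,-0.045,-0.175,0.2,0.45]'

```text
t: 21.6
tcp_pos: [0.5347, -0.0538, 0.1752]
tool_rot: [-3.141, -0.001, 2.648]
force: [1.4, -0.4, 0.3]
finger_gap: 0.0382
grasp_force: 0.0
```

Call:
jog_arm --rows '[0,0,0,0.3,0.3,0.2,1,0,0,0,0.4,0.5,0.2,1,0,0,0,0.4,0.8,0.2,1,0,0,-0.3,0.4,1,0.2,1,0,0,-0.6,0.4,1,0.2,1,0,0,-0.9,0.4,1,0.2,1,0,0,-1,0.4,1,0.2,1,0,0,-1,0.4,1,0.2,1]'

```text
t: 22.4
tcp_pos: [0.6155, 0.1468, 0.2157]
tool_rot: [3.139, 0.001, 2.125]
force: [-0.2, 0.2, -0.6]
finger_gap: 0.0856
grasp_force: 0.0
```

```bash
python3 - <<'E'
from m import *
np.set_printoptions(precision=4,suppress=True)
s=bot.sense(); print(s["t"],s["tcp_pos"],s["tool_rot"])
ct,it=shot("top"); cw,iw=shot("wrist")
a=cv2.resize(it[150:280,235:355],None,fx=3.2,fy=3.2,interpolation=2)
b=iw
h=max(a.shape[0],b.shape[0]); o=np.zeros((h,a.shape[1]*1+400,3),np.uint8); b=cv2.resize(b,(400,300)); o[:a.shape[0],:a.shape[1]]=a; o[:300,a.shape[1]:]=b
cv2.imwrite("pics/m5.png",o); cv2.imwrite("pics/w5.png",iw); print(a.shape)
for b in blanks(ct,it,(90,225,225,320)): print(b)
E
```

```text
22.4 [0.6155 0.1468 0.2157] [3.1385 0.0014 2.1245]
(416, 384, 3)
```

View pics/m5.png

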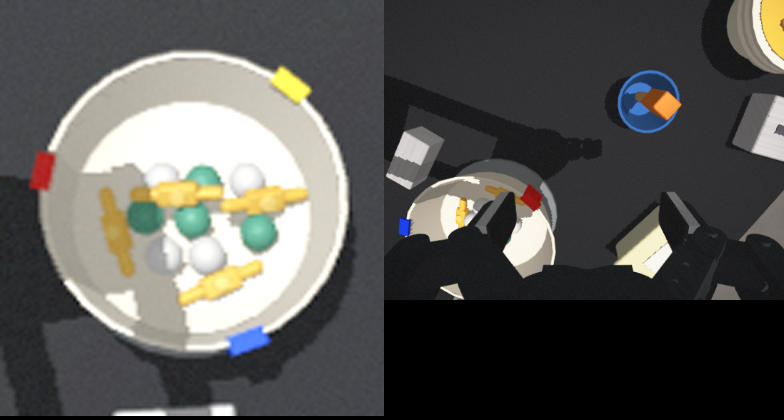

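All four blanks are in the bowl (two lie over beads) and all eight beads are visible. The rod's handle top is at about (393,146) in the full wrist picture. I'll measure the rod next.

```bash
cat > r.py <<'E'
from m import *
np.set_printoptions(precision=4,suppress=True)
s=bot.sense(); print(s["tcp_pos"],s["tool_rot"])
cw,iw=shot("wrist","w6.png"); ct=pose("top"); it=bot.capture("top"); cs=pose("scene"); isc=bot.capture("scene")
def top(im,box,nm):
    hsv=cv2.cvtColor(im,cv2.COLOR_BGR2HSV); o=blobs(im,(5,150,60),(17,255,255),20,box)
    if not o: return None
    c=max(o,key=len); m=np.zeros(im.shape[:2],np.uint8); cv2.drawContours(m,[c.reshape(-1,1,2)],-1,255,-1)
    V=hsv[...,2]; t,_=cv2.threshold(V[m>0].reshape(-1,1),0,255,cv2.THRESH_OTSU); b=((V>t)&(m>0)).astype(np.uint8)
    n,l,st,ce=cv2.connectedComponentsWithStats(b); i=1+np.argmax(st[1:,4]); q=cv2.minAreaRect(np.argwhere(l==i)[:,::-1].astype(np.float32))
    print(nm,"thr",t,"area",st[i,4],"of",(m>0).sum(),"cen",ce[i],"rect",q); return ce[i],q
A=top(iw,(300,40,470,240),"wrist"); B=top(it,(140,155,200,215),"top"); C=top(isc,(380,175,425,225),"scene")
def tri(L):
    M=[];b=[]
    for c,u in L:
        e,v=ray(c,[u]); v=v[0]/np.linalg.norm(v); P=np.eye(3)-np.outer(v,v); M.append(P);b.append(P@e)
    return np.linalg.lstsq(np.vstack(M),np.hstack(b),rcond=None)[:2]
if A is not None and B is not None: print("tri",tri([(cw,A[0]),(ct,B[0])]))
if A is not None and C is not None: print("tri ws",tri([(cw,A[0]),(cs,C[0])]))
for u,c in((A,cw),(B,ct)):
    if u is not None:
        P=onz(c,cv2.boxPoints(u[1]),.136)[:,:2]; print("corners",P.mean(0),[(np.degrees(np.arctan2(*(P[(k+1)%4]-P[k])[::-1])),np.linalg.norm(P[(k+1)%4]-P[k])) for k in range(2)])
E
python3 r.py
```

```text
[0.6153 0.146  0.215 ] [3.1394 0.001  2.1263]
wrist thr 185.0 area 869 of 1515 cen [396.6997 147.2025] rect ((396.676513671875, 147.20587158203125), (28.319520950317383, 31.01021385192871), 42.273685455322266)
top thr 190.0 area 11 of 128 cen [161.9091 176.    ] rect ((162.1538543701172, 176.2307586669922), (7.211102485656738, 2.77350115776062), 56.3099365234375)
scene thr 192.0 area 58 of 303 cen [402.3103 189.1379] rect ((402.0, 189.0), (6.0, 10.0), 90.0)
tri (array([0.6712, 0.2316, 0.0793]), array([0.]))
tri ws (array([0.6508, 0.227 , 0.1344]), array([0.]))
corners [0.6503 0.2268] [(np.float64(81.51478060086104), np.float64(0.019002621690953923)), (np.float64(-7.111622675039967), np.float64(0.0188400017233877))]
corners [0.6537 0.2183] [(np.float64(-59.34619019387326), np.float64(0.005564664154989342)), (np.float64(-150.20013611729362), np.float64(0.01551260288361218))]
```

Call:
jog_arm --rows '[0,0,-1,0.175,0.405,-0.1,1,0,0,-1,0.175,0.405,-0.1,1,0,0,-1,0.175,0.405,-0.1,1,0,0,-1,0.175,0.405,-0.1,1,0,0,-1,0.175,0.405,-0.1,1]'

```text
t: 23.15
tcp_pos: [0.6498, 0.2267, 0.193]
tool_rot: [-3.141, 0.0, 1.6]
force: [-0.7, 0.2, 0.0]
finger_gap: 0.0854
grasp_force: 0.0
```

Call:
jog_arm --rows '[0,0,-0.32,0,0,0,1,0,0,-0.32,0,0,0,1,0,0,-0.32,0,0,0,1]'

```text
t: 23.45
tcp_pos: [0.6499, 0.2263, 0.1935]
tool_rot: [3.142, -0.0, 1.436]
force: [0.0, -0.9, 0.5]
finger_gap: 0.0851
grasp_force: 0.0
```

```bash
sed -i 's/(300,40,470,240)/(200,120,380,330)/' r.py; python3 r.py
```

```text
[0.6499 0.2263 0.1935] [ 3.1416 -0.0001  1.4361]
wrist thr 181.0 area 706 of 1507 cen [288.4306 227.2649] rect ((287.0, 230.0), (28.0, 30.0), 90.0)
top thr 147.0 area 58 of 193 cen [157.4655 177.4655] rect ((158.5, 178.0), (8.0, 9.0), 90.0)
scene thr 186.0 area 46 of 301 cen [403.1522 189.1739] rect ((403.5, 189.0), (6.0, 7.0), 90.0)
tri (array([0.6523, 0.2285, 0.134 ]), array([0.]))
tri ws (array([0.6519, 0.2287, 0.1346]), array([0.]))
corners [0.651  0.2276] [(np.float64(-7.7003762668165505), np.float64(0.01830330839093661)), (np.float64(-96.88459681319303), np.float64(0.018348537631184603))]
corners [0.6506 0.2258] [(np.float64(-95.26379376488492), np.float64(0.018362609840295342)), (np.float64(178.18214655010854), np.float64(0.016917779196503016))]
```

Call:
jog_arm --rows '[0,0,0,0.006,0.006,-0.2,0.8,0,0,0,0.006,0.006,-0.35,0.7,0,0,0,0.006,0.006,-0.478,0.6,0,0,0,0.006,0.006,-0.478,0.6,0,0,0,0.006,0.006,-0.478,0,0,0,0,0.006,0.006,-0.478,0,0,0,0,0.006,0.006,-0.478,0,0,0,0,0.006,0.006,-0.478,0]' --squeeze 90

```text
t: 24.4
tcp_pos: [0.6526, 0.2282, 0.0999]
tool_rot: [3.138, -0.001, 1.433]
force: [-0.1, -0.5, 6.0]
finger_gap: 0.0192
grasp_force: 88.0
```

Call:
jog_arm --rows '[0,0,0,0,0,0,0,0,0,0,0,0,0.2,0,0,0,0,0,0,0.4,0,0,0,0,0,0,0.6,0,0,0,0,0,0,0.6,0,0,0,0,0,0,0.6,0]'

```text
t: 25.0
tcp_pos: [0.6518, 0.228, 0.2195]
tool_rot: [3.139, -0.001, 1.433]
force: [0.1, -1.1, -1.5]
finger_gap: 0.0186
grasp_force: 87.9
```

```bash
python3 - <<'E'
from m import *
np.set_printoptions(precision=4,suppress=True)
s=bot.sense(); print(s)
cs,isc=shot("scene"); ct,it=shot("top"); cw,iw=shot("wrist","w7.png")
# rod in scene: orange + shaft colours
T=s["tcp_pos"]
print("expect scene foot/top",proj(cs,[[T[0],T[1],T[2]-.092],[T[0],T[1],T[2]+.038]]))
h=cv2.cvtColor(isc,cv2.COLOR_BGR2HSV)
u,v=proj(cs,[[T[0],T[1],T[2]-.03]])[0].round().astype(int)
for r in range(v-20,v+60,4): 
    row=h[r,u-12:u+13]; ix=np.nonzero((row[:,1]>70)&(row[:,0]<25)&(row[:,2]>50))[0]; print(r, (u-12+ix.min(),u-12+ix.max()) if len(ix) else None)
# bowl: beads & blanks from top
b=it[150:280,235:355]; cv2.imwrite("pics/m7.png",np.hstack([cv2.resize(b,None,fx=3.3,fy=3.3,interpolation=2),cv2.resize(isc[140:270,330:450],None,fx=3.3,fy=3.3,interpolation=2)]))
E
```

```text
{'t': 25.0, 'qpos': array([0.2366, 0.4965, 1.3131, 0.    , 1.3287, 0.3748]), 'qvel': array([ 0.0003,  0.0353,  0.0496,  0.0021, -0.0019,  0.0018]), 'joint_efforts': array([  0.0242, -65.6259, -30.8044,   0.0023,  -0.0665,  -0.0007]), 'tcp_pos': array([0.6518, 0.228 , 0.2195]), 'tool_rot': array([ 3.1386, -0.0012,  1.4326]), 'force': array([ 0.0623, -1.0974, -1.4703]), 'torque': array([-0.0121,  0.017 ,  0.0122]), 'grasp_force': 87.92860150337219, 'finger_gap': 0.018611764863900006}
expect scene foot/top [[402.3608 191.9344]
 [414.0588 138.5654]]
148 (np.int64(404), np.int64(409))
152 (np.int64(403), np.int64(409))
156 (np.int64(402), np.int64(408))
160 (np.int64(402), np.int64(415))
164 (np.int64(403), np.int64(415))
168 (np.int64(403), np.int64(410))
172 (np.int64(402), np.int64(409))
176 (np.int64(401), np.int64(409))
180 (np.int64(400), np.int64(408))
184 (np.int64(400), np.int64(407))
188 (np.int64(399), np.int64(406))
192 (np.int64(399), np.int64(404))
196 None
200 None
204 None
208 None
212 None
216 None
220 None
224 None
```

```bash
python3 - <<'E'
from m import *
np.set_printoptions(precision=4,suppress=True)
ct=pose("top"); B=np.array([.5677,-.0443])
g=lambda L:[((x+.5)/3.2-.5+235,(y+.5)/3.2-.5+150) for x,y in L]
be=onz(ct,g([(163,178),(203,180),(247,178),(145,216),(192,220),(258,233),(164,256),(207,253)]),.043)[:,:2]-B
bl=onz(ct,g([(134,194),(178,193),(222,191),(224,206),(265,201),(307,195),(106,190),(117,232),(129,274),(182,299),(221,283),(262,266)]),.045)[:,:2]-B
print(be,"\n",bl)
a0=np.radians(194.6)
for r in(.03,.036,.042,.048):
    for d in range(-60,61,10):
        p=r*np.array([np.cos(a0+np.radians(d)),np.sin(a0+np.radians(d))]); m1=np.linalg.norm(be-p,axis=1).min(); 
        m2=min(np.linalg.norm(bl[i]+(bl[i+1]-bl[i])*t-p) for i in(0,1,3,4,6,7,9,10) for t in np.linspace(0,1,9))
        if m1>.017: print(r,d,p,"bead",m1.round(4),"blank",m2.round(4))
E
```

```text
[[ 0.0266  0.0165]
 [ 0.0228 -0.0105]
 [ 0.0215 -0.0405]
 [ 0.0013  0.0311]
 [-0.0043 -0.0003]
 [-0.0172 -0.0439]
 [-0.0274  0.0208]
 [-0.0279 -0.0082]] 
 [[ 0.0167  0.0372]
 [ 0.0148  0.0074]
 [ 0.0135 -0.0224]
 [ 0.003  -0.0227]
 [ 0.004  -0.0508]
 [ 0.0056 -0.0796]
 [ 0.0212  0.0559]
 [-0.0085  0.051 ]
 [-0.0379  0.0454]
 [-0.058   0.0116]
 [-0.0495 -0.0154]
 [-0.0404 -0.044 ]]
0.03 40 [-0.0174 -0.0245] bead 0.0194 blank 0.0204
0.03 50 [-0.0129 -0.0271] bead 0.0173 blank 0.016
0.03 60 [-0.008  -0.0289] bead 0.0176 blank 0.0112
0.036 30 [-0.0256 -0.0253] bead 0.0172 blank 0.0198
0.042 -20 [-0.0418  0.004 ] bead 0.0185 blank 0.0132
0.042 20 [-0.0346 -0.0238] bead 0.017 blank 0.0117
0.042 30 [-0.0299 -0.0295] bead 0.0192 blank 0.0144
0.048 -30 [-0.0463  0.0127] bead 0.0206 blank 0.0115
0.048 -20 [-0.0478  0.0045] bead 0.0236 blank 0.0076
0.048 -10 [-0.0478 -0.0038] bead 0.0204 blank 0.005
0.048 0 [-0.0465 -0.0121] bead 0.019 blank 0.0041
0.048 10 [-0.0436 -0.02  ] bead 0.0197 blank 0.0044
0.048 20 [-0.0395 -0.0273] bead 0.0223 blank 0.006
0.048 30 [-0.0342 -0.0337] bead 0.0198 blank 0.0091
```

Call:
jog_arm --rows '[0,0,0,0,-0.1,0.1,0,0,0,0,-0.1,-0.3,0.1,0,0,0,0,-0.25,-0.5,0.1,0,0,0,0,-0.4,-0.7,0.1,0,0,0,0,-0.54,-0.9,0.1,0,0,0,0,-0.54,-1,0.1,0,0,0,0,-0.54,-1,0.1,0]'

```text
t: 25.85
tcp_pos: [0.5413, 0.0254, 0.2364]
tool_rot: [-3.139, 0.001, 1.429]
force: [-0.1, 0.2, -0.3]
finger_gap: 0.019
grasp_force: 88.0
```

Call:
jog_arm --rows '[0,0,0,0,-0.2,0,0,0,0,0,0,-0.4,0,0,0,0,0,0,-0.482,0,0,0,0,0,0,-0.482,0,0,0,0,0,0,-0.482,0,0]'

```text
t: 26.35
tcp_pos: [0.5429, -0.0676, 0.2369]
tool_rot: [-3.14, -0.001, 1.432]
force: [0.7, 0.6, -0.1]
finger_gap: 0.0188
grasp_force: 88.0
```

Call:
jog_arm --rows '[0,0,0,0.003,-0.002,-0.2,0,0,0,0,0.003,-0.002,-0.35,0,0,0,0,0.003,-0.002,-0.42,0,0,0,0,0.003,-0.002,-0.46,0,0,0,0,0.003,-0.002,-0.5,0,0,0,0,0.003,-0.002,-0.5,0]'

```text
t: 26.95
tcp_pos: [0.5435, -0.0682, 0.1372]
tool_rot: [-3.141, -0.0, 1.433]
force: [0.2, 0.2, 1.0]
finger_gap: 0.0187
grasp_force: 88.0
```

Call:
jog_arm --rows '[0,0,0,-0.042,0.043,0,0,0,0,0,-0.056,0.088,0,0,0,0,0,-0.042,0.043,0,0,0,0,0,-0.006,-0.008,0,0,0,0,0,0.045,-0.043,0,0,0,0,0,0.105,-0.06,0,0,0,0,0,0.168,-0.054,0,0,0,0,0,0.224,-0.028,0,0]'

```text
t: 27.75
tcp_pos: [0.5886, -0.0753, 0.1375]
tool_rot: [-3.139, 0.0, 1.431]
force: [-7.6, 3.2, 7.0]
finger_gap: 0.0189
grasp_force: 88.9
```

```bash
cat > c.py <<'E'
from m import *
s=bot.sense(); p=s["tcp_pos"]-[.5677,-.0443,0]
print(s["t"],p,np.hypot(*p[:2]),np.degrees(np.arctan2(p[1],p[0]))%360,s["force"],s["torque"],s["finger_gap"],s["tool_rot"])
cw,iw=shot("wrist"); ct,it=shot("top","t_%d.png"%(s["t"]*100)); h=cv2.cvtColor(iw,cv2.COLOR_BGR2HSV)
print("green beads seen",len(blobs(iw,(60,80,30),(90,255,255),60)))
E
python3 c.py
```

```text
27.75 [ 0.02093512 -0.03098172  0.13753264] 0.03739179186915776 304.0478686203862 [-7.55143957  3.17333775  7.01130988] [ 0.51805446  1.79247386 -0.05646576] 0.018937764862383275 [-3.13895717e+00  2.19799356e-04  1.43118374e+00]
green beads seen 4
```

Call:
jog_arm --rows '[0,0,0,0.044,0.044,0,0,0,0,0,0.071,0.1,0,0,0,0,0,0.076,0.163,0,0,0,0,0,0.06,0.223,0,0,0,0,0,0.024,0.274,0,0,0,0,0,-0.027,0.31,0,0,0,0,0,-0.087,0.326,0,0,0,0,0,-0.15,0.321,0,0]'

```text
t: 28.65
tcp_pos: [0.5568, -0.0096, 0.1377]
tool_rot: [-3.141, -0.001, 1.433]
force: [1.1, -0.0, -0.6]
finger_gap: 0.0191
grasp_force: 88.1
```

Call:
jog_arm --rows '[0,0,0,-0.056,-0.027,0,0,0,0,0,-0.1,-0.071,0,0,0,0,0,-0.127,-0.127,0,0,0,0,0,-0.132,-0.19,0,0,0,0,0,-0.116,-0.25,0,0,0,0,0,-0.08,-0.301,0,0,0,0,0,-0.029,-0.337,0,0,0,0,0,0.031,-0.353,0,0]'

```text
t: 29.45
tcp_pos: [0.5651, -0.0819, 0.1373]
tool_rot: [-3.14, -0.0, 1.431]
force: [-0.5, -0.4, -0.8]
finger_gap: 0.0189
grasp_force: 88.5
```

```bash
python3 c.py
```

```text
29.45 [-0.00257478 -0.03759538  0.13731888] 0.0376834459937594 266.082121607271 [-0.46751319 -0.36702754 -0.78989891] [-0.07161391  0.10717744 -0.00394198] 0.01893038933035871 [-3.14000332e+00 -1.16116735e-04  1.43140284e+00]
green beads seen 4
```

Call:
jog_arm --rows '[0,0,0,0.081,-0.062,0,0,0,0,0,0.159,-0.026,0,0,0,0,0,0.221,0.036,0,0,0,0,0,0.257,0.114,0,0,0,0,0,0.265,0.201,0,0,0,0,0,0.243,0.285,0,0,0,0,0,0.193,0.356,0,0,0,0,0,0.122,0.406,0,0]'

```text
t: 30.35
tcp_pos: [0.5903, 0.0018, 0.1379]
tool_rot: [3.139, -0.001, 1.433]
force: [0.1, 0.2, 1.3]
finger_gap: 0.0191
grasp_force: 91.9
```

```bash
python3 c.py; python3 - <<'E'
from h import *
import glob
it=bot.capture("top"); iw=bot.capture("wrist")
cv2.imwrite("pics/m8.png",np.hstack([cv2.resize(it[150:280,235:355],None,fx=3,fy=3,interpolation=2),cv2.resize(iw,(420,390))]))
E
```

```text
30.35 [0.02258841 0.04611169 0.13792945] 0.05134709639911761 63.901479916354674 [0.05188367 0.18538365 1.26063854] [-0.15271965 -0.20526764  0.00606138] 0.019100940074606814 [ 3.13869402e+00 -8.37423294e-04  1.43340337e+00]
green beads seen 2
```

View pics/m8.png

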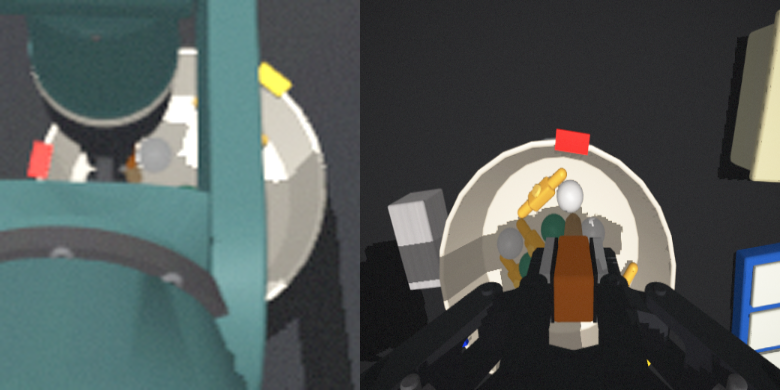

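The rod is upright in the grip and beads lie right against it. I'll keep stirring.

Call:
jog_arm --rows '[0,0,0,-0.084,0.022,0,0,0,0,0,-0.171,0.014,0,0,0,0,0,-0.249,-0.022,0,0,0,0,0,-0.311,-0.084,0,0,0,0,0,-0.347,-0.162,0,0,0,0,0,-0.355,-0.249,0,0,0,0,0,-0.333,-0.333,0,0,0,0,0,-0.283,-0.404,0,0]'

```text
t: 31.35
tcp_pos: [0.5316, -0.0803, 0.1383]
tool_rot: [-3.14, -0.004, 1.43]
force: [-4.7, 10.6, 6.7]
finger_gap: 0.0192
grasp_force: 92.8
```

Call:
jog_arm --rows '[0,0,0,0.071,-0.05,0,0,0,0,0,0.155,-0.072,0,0,0,0,0,0.242,-0.064,0,0,0,0,0,0.32,-0.028,0,0,0,0,0,0.382,0.034,0,0,0,0,0,0.418,0.112,0,0,0,0,0,0.426,0.199,0,0,0,0,0,0.404,0.283,0,0]'

```text
t: 32.15
tcp_pos: [0.6137, -0.0224, 0.1377]
tool_rot: [3.141, -0.0, 1.433]
force: [-0.5, -1.9, 0.4]
finger_gap: 0.0186
grasp_force: 92.0
```

Call:
jog_arm --rows '[0,0,0,-0.05,0.071,0,0,0,0,0,-0.121,0.121,0,0,0,0,0,-0.205,0.143,0,0,0,0,0,-0.292,0.135,0,0,0,0,0,-0.37,0.099,0,0,0,0,0,-0.432,0.037,0,0,0,0,0,-0.468,-0.041,0,0,0,0,0,-0.476,-0.128,0,0]'

```text
t: 32.95
tcp_pos: [0.5166, -0.0494, 0.138]
tool_rot: [3.141, -0.0, 1.433]
force: [0.6, 0.0, 0.4]
finger_gap: 0.019
grasp_force: 91.9
```

```bash
python3 c.py
```

```text
32.95 [-0.05105899 -0.0051375   0.13802297] 0.051316804701504896 185.74570395283678 [0.55987858 0.01802965 0.35248348] [ 0.00466493 -0.01168356 -0.05261512] 0.018998730111895065 [ 3.14128468e+00 -4.31461426e-04  1.43305562e+00]
green beads seen 3
```

Next, one safety turn at a 42 mm radius that finishes at blue.

Call:
jog_arm --rows '[0,0,0,0.059,-0.067,0,0,0,0,0,0.101,-0.126,0,0,0,0,0,0.16,-0.168,0,0,0,0,0,0.231,-0.187,0,0,0,0,0,0.303,-0.181,0,0,0,0,0,0.369,-0.15,0,0,0,0,0,0.421,-0.098,0,0,0,0,0,0.452,-0.032,0,0]'

```text
t: 33.85
tcp_pos: [0.6103, -0.0559, 0.1376]
tool_rot: [3.14, 0.001, 1.432]
force: [0.3, -0.6, -0.5]
finger_gap: 0.0185
grasp_force: 91.8
```

Call:
jog_arm --rows '[0,0,0,0.006,0.072,0,0,0,0,0,-0.013,0.143,0,0,0,0,0,-0.055,0.202,0,0,0,0,0,-0.114,0.244,0,0,0,0,0,-0.185,0.263,0,0,0,0,0,-0.257,0.257,0,0,0,0,0,-0.323,0.226,0,0,0,0,0,-0.375,0.174,0,0]'

```text
t: 34.65
tcp_pos: [0.5396, -0.0199, 0.141]
tool_rot: [3.127, -0.004, 1.432]
force: [11.8, 8.7, 23.1]
finger_gap: 0.0188
grasp_force: 95.2
```

Call:
jog_arm --rows '[0,0,0,-0.031,-0.066,0,0,0,0,0,-0.037,-0.138,0,0,0,0,0,-0.025,-0.192,0,0,0,0,0,-0.005,-0.24,0,0,0,0,0,-0.005,-0.24,0,0,0,0,0,-0.005,-0.24,0.1,0,0,0,0,-0.005,-0.24,0.35,0,0,0,0,-0.005,-0.24,0.55,0]'

```text
t: 35.45
tcp_pos: [0.5306, -0.0681, 0.248]
tool_rot: [-3.138, -0.001, 1.433]
force: [1.0, -0.1, -0.7]
finger_gap: 0.0187
grasp_force: 91.9
```

```bash
python3 c.py; python3 - <<'E'
from m import *
s=bot.sense(); T=s["tcp_pos"]; cs,im=shot("scene","s9.png"); h=cv2.cvtColor(im,cv2.COLOR_BGR2HSV)
print("expect foot/top",proj(cs,[[T[0],T[1],T[2]-.094],[T[0],T[1],T[2]+.036]]))
u,v=proj(cs,[[T[0],T[1],T[2]-.04]])[0].round().astype(int)
for r in range(v-16,v+28,3):
    row=h[r,u-12:u+13]; ix=np.nonzero((row[:,1]>90)&(row[:,0]<22)&(row[:,2]>40))[0]; print(r,(u-12+ix.min(),u-12+ix.max()) if len(ix) else None)
E
```

```text
35.45 [-0.03706995 -0.02376035  0.24796344] 0.04403107174058418 212.65823566193507 [ 0.96051809 -0.1113726  -0.66666189] [-0.03917431 -0.02857198  0.02006857] 0.01872021460083943 [-3.13773017e+00 -1.01587842e-03  1.43252944e+00]
green beads seen 4
expect foot/top [[254.38411823 174.87177164]
 [251.59536485 119.48405627]]
137 None
140 (np.int64(250), np.int64(260))
143 (np.int64(250), np.int64(261))
146 (np.int64(250), np.int64(260))
149 (np.int64(252), np.int64(260))
152 (np.int64(254), np.int64(260))
155 (np.int64(255), np.int64(261))
158 (np.int64(255), np.int64(261))
161 (np.int64(256), np.int64(262))
164 (np.int64(256), np.int64(263))
167 (np.int64(257), np.int64(263))
170 (np.int64(258), np.int64(263))
173 (np.int64(260), np.int64(263))
176 None
179 None
```

The rod has tilted about 7° in the grip: its foot is about 12 mm towards +y. I'll tilt the tool to stand it upright while carrying it to the jar.

Call:
jog_arm --rows '[0,0,0,0.1,0.2,0,0,-0.1,0,0,0.2,0.4,0,0,-0.228,0.032,0,0.35,0.6,0,0,-0.228,0.032,0,0.5,0.8,0,0,-0.228,0.032,0,0.61,1,0,0,-0.228,0.032,0,0.61,1,0,0,-0.228,0.032,0,0.61,1,0,0]'

```text
t: 36.3
tcp_pos: [0.6526, 0.132, 0.2445]
tool_rot: [-3.136, 0.122, 1.435]
force: [-0.1, -0.2, -0.8]
finger_gap: 0.0189
grasp_force: 91.7
```

Call:
jog_arm --rows '[0,0,0,0,0.2,0,0,0,0,0,0,0.46,0,0,0,0,0,0,0.46,0,0,0,0,0,0,0.46,0,0]'

```text
t: 36.7
tcp_pos: [0.6529, 0.2224, 0.2464]
tool_rot: [-3.139, 0.122, 1.434]
force: [0.2, -0.8, -1.4]
finger_gap: 0.0189
grasp_force: 91.7
```

```bash
cat > f.py <<'E'
from m import *
np.set_printoptions(precision=4,suppress=True)
s=bot.sense(); T=s["tcp_pos"]; cs,im=shot("scene"); h=cv2.cvtColor(im,cv2.COLOR_BGR2HSV); print(s["t"],T,s["tool_rot"],s["finger_gap"])
for z in(-.02,-.04,-.06,-.08,-.094,-.1): print(z,proj(cs,[[T[0],T[1],T[2]+z]]))
u,v=proj(cs,[[T[0],T[1],T[2]-.04]])[0].round().astype(int)
for r in range(v-16,v+34,3):
    row=h[r,u-14:u+15]; ix=np.nonzero((row[:,1]>90)&(row[:,0]<22)&(row[:,2]>40))[0]; print(r,(u-14+ix.min(),u-14+ix.max()) if len(ix) else None)
print("bowl gold/green",)
ct,it=shot("top","t9.png"); print(len(blobs(it,(60,80,30),(90,255,255),15,(235,150,355,280))),[b[0] for b in blanks(ct,it,(235,150,355,280))])
E
python3 f.py
```

```text
36.7 [0.6529 0.2224 0.2464] [-3.1388  0.1222  1.4338] 0.01890422108207261
-0.02 [[408.9704 152.9546]]
-0.04 [[407.1423 161.4495]]
-0.06 [[405.3602 169.7035]]
-0.08 [[403.6226 177.7256]]
-0.094 [[402.4321 183.2076]]
-0.1 [[401.9282 185.5243]]
145 (np.int64(405), np.int64(409))
148 (np.int64(404), np.int64(416))
151 (np.int64(405), np.int64(417))
154 (np.int64(406), np.int64(415))
157 (np.int64(406), np.int64(412))
160 (np.int64(405), np.int64(412))
163 (np.int64(405), np.int64(411))
166 (np.int64(404), np.int64(411))
169 (np.int64(404), np.int64(410))
172 (np.int64(403), np.int64(409))
175 (np.int64(402), np.int64(409))
178 (np.int64(402), np.int64(408))
181 (np.int64(403), np.int64(407))
184 None
187 None
190 None
193 None
bowl gold/green
4 [array([282., 239.]), array([304., 225.]), array([314., 195.]), array([325., 176.])]
```

Call:
jog_arm --rows '[0,0,0,0,0,-0.2,0,0,0,0,0,0,-0.4,0,0,0,0,0,0,-0.55,0,0,0,0,0,0,-0.65,0,0,0,0,0,0,-0.7,0,0,0,0,0,0,-0.725,0,0,0,0,0,0,-0.725,0]'

```text
t: 37.5
tcp_pos: [0.6547, 0.222, 0.1029]
tool_rot: [-3.141, 0.121, 1.431]
force: [0.2, -0.5, -0.7]
finger_gap: 0.0188
grasp_force: 91.7
```

Call:
jog_arm --rows '[0,0,0,0,0,-0.01,0,0,0,0,0,0,-0.02,0,0,0,0,0,0,-0.03,0,0,0,0,0,0,-0.03,0]'

```text
t: 37.9
tcp_pos: [0.6552, 0.2231, 0.0981]
tool_rot: [3.14, 0.12, 1.432]
force: [-0.8, -0.4, 5.5]
finger_gap: 0.0187
grasp_force: 92.5
```

Touching the floor at 5.5 N. Opening slowly, then straight up.

Call:
jog_arm --rows '[0,0,0,0,0,0,0.35,0,0,0,0,0,0,0.5,0,0,0,0,0,0,0.8,0,0,0,0,0,0,0.8,0,0,0,0,0,0.2,0.8,0,0,0,0,0,0.45,0.8,0,0,0,0,0,0.6,0.8,0,0,0,0,0,0.6,0.8]'

```text
t: 38.7
tcp_pos: [0.6578, 0.2238, 0.2228]
tool_rot: [3.132, 0.116, 1.431]
force: [0.7, -0.6, 0.3]
finger_gap: 0.0682
grasp_force: 0.0
```

```bash
python3 - <<'E'
from m import *
np.set_printoptions(precision=4,suppress=True)
s=bot.sense(); print(s["t"],s["tcp_pos"])
cs,im=shot("scene","s10.png")
c=max(blobs(im,(5,150,60),(17,255,255),20,(375,165,435,240)),key=len); print("handle scene",c.min(0),c.max(0))
for z in(.081,.136): print(proj(cs,[[.653,.2245,z]]))
h=cv2.cvtColor(im,cv2.COLOR_BGR2HSV)
for r in range(180,228,4):
    row=h[r,380:430]; ix=np.nonzero((row[:,1]>70)&(row[:,0]<22)&(row[:,2]>40))[0]; print(r,(380+ix.min(),380+ix.max()) if len(ix) else None)
E
```

```text
38.7 [0.6578 0.2238 0.2228]
handle scene [394 186] [408 212]
[[397.5105 209.4152]]
[[401.9308 189.3495]]
180 None
184 None
188 (np.int64(396), np.int64(408))
192 (np.int64(395), np.int64(409))
196 (np.int64(395), np.int64(408))
200 (np.int64(394), np.int64(407))
204 (np.int64(393), np.int64(406))
208 (np.int64(395), np.int64(406))
212 (np.int64(396), np.int64(401))
216 (np.int64(395), np.int64(400))
220 (np.int64(394), np.int64(399))
224 (np.int64(394), np.int64(398))
```

The rod stands upright in the jar. Heading for the switch with the jaws shut, undoing the tilt and yaw on the way.

Call:
jog_arm --rows '[0.228,-0.032,0,0,0,0,0.8,0.228,-0.032,0,0,-0.1,0.1,0,0.228,-0.032,0,-0.2,-0.4,0.1,0,0.228,-0.032,0,-0.4,-0.6,0.1,0,0.228,-0.032,0,-0.5,-0.8,0.1,0,0.228,-0.032,0,-0.5,-1,0.1,0,0.228,-0.032,0,-0.5,-1,0.1,0]'

```text
t: 39.45
tcp_pos: [0.5516, 0.019, 0.2352]
tool_rot: [-3.138, 0.002, 1.429]
force: [-0.2, 0.2, 0.5]
finger_gap: -0.0001
grasp_force: 0.0
```

Call:
jog_arm --rows '[0,0,-1,-0.3,-1,0,0,0,0,-1,-0.3,-1,0,0,0,0,-1,-0.3,-1,0,0,0,0,-1,-0.3,-1,0,0,0,0,-1,-0.3,-1,0,0,0,0,-1,-0.3,-1,0,0]'

```text
t: 40.05
tcp_pos: [0.4939, -0.1781, 0.2356]
tool_rot: [-3.14, -0.0, 0.906]
force: [-0.9, 0.4, 1.2]
finger_gap: 0.0001
grasp_force: 0.0
```

Call:
jog_arm --rows '[0,0,-1,-0.22,-1,0,0,0,0,-1,-0.22,-1,0,0,0,0,-1,-0.22,-1,0,0,0,0,-1,-0.22,-1,0,0,0,0,-1,-0.22,-1,0,0,0,0,-1,-0.22,-1,0,0]'

```text
t: 40.65
tcp_pos: [0.4511, -0.3767, 0.2357]
tool_rot: [-3.14, -0.0, 0.386]
force: [-0.2, 0.1, -0.3]
finger_gap: 0.0
grasp_force: 0.0
```

Call:
jog_arm --rows '[0,0,-0.85,0,0,0,0,0,0,-0.85,0,0,0,0,0,0,-0.85,0,0,0,0,0,0,-0.85,0,0,0,0]'

```text
t: 41.05
tcp_pos: [0.4514, -0.3741, 0.2363]
tool_rot: [-3.14, 0.001, -0.058]
force: [0.1, 0.2, 0.6]
finger_gap: -0.0002
grasp_force: 0.0
```

```bash
cat > sw.py <<'E'
from m import *
np.set_printoptions(precision=4,suppress=True)
s=bot.sense(); print(s["t"],s["tcp_pos"],s["tool_rot"],s["finger_gap"],s["force"])
def tri(L):
    M=[];b=[]
    for c,u in L:
        e,v=ray(c,[u]); v=v[0]/np.linalg.norm(v); P=np.eye(3)-np.outer(v,v); M.append(P);b.append(P@e)
    return np.linalg.lstsq(np.vstack(M),np.hstack(b),rcond=None)[0]
L=[]
for n,box in(("scene",(80,190,145,250)),("wrist",None),("top",(430,195,480,240))):
    c,im=shot(n,"sw_%s_%d.png"%(n,s["t"]*100)); o=[x for x in blobs(im,(48,150,60),(75,255,255),12,box)]
    for k in o:
        r=cv2.minEnclosingCircle(k)
        if len(k)<260: print(n,r,onz(c,[r[0]],.0925)); L.append((c,r[0]))
if len(L)>1: print("tri",tri(L))
E
python3 sw.py
```

```text
41.05 [ 0.4514 -0.3741  0.2363] [-3.1397  0.0005 -0.0575] -0.00022671159461449855 [0.1084 0.1757 0.6278]
scene ((110.0, 218.5), 6.500100135803223) [[ 0.5036 -0.3833  0.0925]]
wrist ((293.30487060546875, 131.69512939453125), 15.427059173583984) [[ 0.5052 -0.3834  0.0925]]
top ((461.5, 226.5), 6.041623115539551) [[ 0.5046 -0.3844  0.0925]]
tri [ 0.5048 -0.3835  0.0935]
```

Call:
jog_arm --rows '[0,0,0,0,-0.047,-0.2,0,0,0,0,0,-0.047,-0.4,0,0,0,0,0,-0.047,-0.6,0,0,0,0,0,-0.047,-0.77,0,0,0,0,0,-0.047,-0.77,0,0,0,0,0,-0.047,-0.77,0]'

```text
t: 41.8
tcp_pos: [0.4506, -0.3861, 0.0828]
tool_rot: [-3.141, 0.001, -0.058]
force: [0.4, -0.7, 0.7]
finger_gap: 0.0
grasp_force: 0.0
```

Call:
jog_arm --rows '[0,0,0,0.1,0,0,0,0,0,0,0.17,-0.003,0,0,0,0,0,0.23,-0.006,0,0,0,0,0,0.29,-0.009,0,0,0,0,0,0.35,-0.012,0,0,0,0,0,0.41,-0.015,0,0,0,0,0,0.46,-0.018,0,0,0,0,0,0.48,-0.02,0,0]'

```text
t: 42.6
tcp_pos: [0.5476, -0.3905, 0.0824]
tool_rot: [-3.141, -0.0, -0.059]
force: [-0.7, -0.1, 0.2]
finger_gap: 0.0
grasp_force: 0.4
```

```bash
python3 sw.py
```

```text
42.6 [ 0.5476 -0.3905  0.0824] [-3.1414 -0.0002 -0.0592] 2.2918892040475324e-06 [-0.6657 -0.1353  0.1533]
scene ((108.80769348144531, 237.61538696289062), 6.722072124481201) [[ 0.5662 -0.385   0.0925]]
wrist ((267.1092834472656, 235.89735412597656), 31.90987205505371) [[ 0.5701 -0.3839  0.0925]]
tri [ 0.5716 -0.384   0.0968]
```

Call:
jog_arm --rows '[0,0,0,0.02,0,0,0,0,0,0,0.035,0,0,0,0,0,0,0.045,0,0,0,0,0,0,0.045,0,0,0]'

```text
t: 43.15
tcp_pos: [0.5556, -0.3906, 0.0826]
tool_rot: [-3.142, -0.0, -0.06]
force: [-0.7, -0.8, -0.1]
finger_gap: 0.0001
grasp_force: 0.1
```

Call:
jog_arm --rows '[0,0,0,-0.15,0,0,0,0,0,0,-0.3,0,0,0,0,0,0,-0.45,0,0.2,0,0,0,0,-0.5,0,0.5,0,0,0,0,-0.6,0,0.75,0,0,0,0,-0.6,0,0.75,0,0,0,0,-0.6,0,0.75,0]'

```text
t: 43.85
tcp_pos: [0.4362, -0.3921, 0.2359]
tool_rot: [3.137, -0.005, -0.061]
force: [-0.4, 0.7, -0.1]
finger_gap: -0.0
grasp_force: 0.0
```

```bash
python3 sw.py; python3 - <<'E'
from m import *
np.set_printoptions(precision=4,suppress=True)
cs,im=shot("scene"); ct,it=shot("top")
c=max(blobs(im,(0,140,70),(10,255,255),60,(150,180,230,290)),key=len); print("pipe scene",c.min(0),c.max(0))
c=max(blobs(im,(5,150,60),(17,255,255),20,(375,165,435,240)),key=len); print("rod handle",c.min(0),c.max(0))
print("gold in bowl top",[(b[0],np.hypot(*(b[1]-[.5677,-.0443]))) for b in blanks(ct,it,(235,150,355,280))])
print("green beads top",[(c.mean(0),np.hypot(*(onz(ct,[c.mean(0)],.043)[0,:2]-[.5677,-.0443]))) for c in blobs(it,(60,80,30),(90,255,255),15,(235,150,355,280))])
print("gold on bench",[b[0] for b in blanks(ct,it,(90,225,235,320))])
s=cv2.imread("pics/top0.png"); d=cv2.absdiff(it,s).max(2); d=cv2.medianBlur(d,5)
n,l,st,ce=cv2.connectedComponentsWithStats((d>50).astype(np.uint8))
print([(st[i].tolist()) for i in range(1,n) if st[i,4]>25])
# white beads: circles in bowl
g=cv2.cvtColor(cv2.resize(it[150:280,235:355],None,fx=4,fy=4,interpolation=2),cv2.COLOR_BGR2GRAY)
H=cv2.HoughCircles(g,cv2.HOUGH_GRADIENT,1,30,param1=80,param2=16,minRadius=20,maxRadius=29); print(None if H is None else H[0].round())
E
```

```text
43.85 [ 0.4362 -0.3921  0.2359] [ 3.1371 -0.0047 -0.0606] -1.4778943696478697e-06 [-0.3813  0.7033 -0.1131]
scene ((109.34210205078125, 241.8157958984375), 6.707791805267334) [[ 0.5796 -0.3838  0.0925]]
wrist ((264.0809326171875, 12.814620971679688), 17.626684188842773) [[ 0.5789 -0.3837  0.0925]]
top ((456.0, 195.5), 4.031229019165039) [[ 0.5713 -0.3844  0.0925]]
tri [ 0.5758 -0.3846  0.09  ]
pipe scene [168 224] [197 272]
rod handle [394 186] [410 212]
gold in bowl top [(array([282., 239.]), np.float64(0.05098848115605968)), (array([305., 225.]), np.float64(0.02661647194719497)), (array([314., 195.]), np.float64(0.07404265560289558)), (array([325., 176.]), np.float64(0.12650092052333123))]
green beads top [(array([296.1786, 236.0357]), np.float64(0.0432251172366779)), (array([273.6667, 228.1111]), np.float64(0.05157833506283009)), (array([296.8929, 205.9643]), np.float64(0.02422270561044431)), (array([280.4643, 197.4643]), np.float64(0.052211327685830235))]
gold on bench []
[[370, 171, 31, 37, 808], [299, 182, 31, 28, 359], [450, 186, 12, 13, 107], [268, 192, 55, 53, 1361], [530, 207, 11, 34, 133], [450, 219, 18, 13, 165], [98, 234, 15, 27, 174], [488, 236, 17, 9, 89], [543, 243, 17, 8, 74], [369, 250, 31, 28, 558], [157, 253, 28, 11, 173], [195, 275, 9, 29, 179], [143, 279, 17, 24, 171], [531, 281, 29, 33, 491], [442, 324, 25, 33, 274], [292, 329, 186, 91, 8068], [520, 354, 40, 66, 257], [282, 393, 13, 11, 59], [275, 405, 8, 8, 35]]
[[156. 314.  23.]
 [248. 224.  23.]
 [248. 348.  25.]
 [332. 250.  24.]
 [144. 246.  24.]
 [186. 192.  25.]
 [204. 270.  22.]
 [292. 342.  24.]]
```

```bash
python3 - <<'E'
from m import *
np.set_printoptions(precision=4,suppress=True)
ct,it=shot("top"); cs,im=shot("scene")
for n,c,i,box in(("top",ct,it,(235,150,355,280)),("scene",cs,im,(215,175,325,270))):
  for z in(.038,.06):
    for b in blanks(c,i,box,20,z): print(n,z,b[0],b[1]-[.5677,-.0443],np.hypot(*(b[1]-[.5677,-.0443])),b[2],b[3])
  print([(len(k),cv2.contourArea(k),k.min(0),k.max(0)) for k in blobs(i,(12,100,110),(34,255,255),20,box)])
m=cv2.inRange(cv2.cvtColor(it,cv2.COLOR_BGR2HSV),(12,100,80),(34,255,255))[165:270,240:350]
for r in m[5:95:2,20:95:1]: print("".join("#" if v else "." for v in r))
E
```

```text
top 0.038 [282. 239.] [-0.0462  0.0318] 0.05602155866256528 63.33878368292797 0.057334141219693296
top 0.038 [305. 225.] [-0.0201 -0.0206] 0.028790666996760212 62.844939385802746 0.061583819679830946
top 0.038 [314. 195.] [ 0.0455 -0.0476] 0.06579901588652612 40.32161501176361 0.08492429125204243
top 0.038 [325. 176.] [ 0.0865 -0.078 ] 0.1164612543443107 44.26141838833081 0.027225553684987365
top 0.06 [282. 239.] [-0.0501  0.0322] 0.05952084552006286 63.33878368292794 0.05611081936266299
top 0.06 [305. 225.] [-0.0245 -0.0191] 0.03109368008702308 62.844939385802746 0.06026982367237223
top 0.06 [314. 195.] [ 0.0396 -0.0454] 0.06027111402614151 40.32161501176367 0.08311228640691277
top 0.06 [325. 176.] [ 0.0798 -0.0752] 0.10962116883222606 44.26141838833084 0.026644649982863762
[(53, 109.5, array([269, 233], dtype=int32), array([294, 244], dtype=int32)), (57, 117.5, array([291, 219], dtype=int32), array([318, 231], dtype=int32)), (89, 246.5, array([299, 182], dtype=int32), array([329, 208], dtype=int32)), (27, 66.5, array([320, 171], dtype=int32), array([331, 181], dtype=int32))]
scene 
[... 3547 characters left out ...]
................
....................###############........................................
..........................#...#####........................................
...........................................................................
...........................................................................
...........................................................................
...........................................................................
...........................................................................
...........................................................................
...........................................................................
```

The switch ball sits at x≈0.579, which is fully on. The pipe and rod are unchanged, and all four blanks are in the bowl within 0.07 m of its axis. Handing in.

```bash
python3 -c "
from plant import bot
print(bot.sign_off())"
```

```text
the job is handed in; nothing more can be done
None
```

I handed the job in with every step carried out; `sign_off` returned no verdict, and my last check showed the pipe home, four blanks in the bowl, the rod upright in the jar and the switch on, though the bead count (eight) rests on circle detection and I had no direct reading that a bead was moving at each mark.

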